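# Rack the edge-paint bottles by number

### The arm

A 7-joint arm with a two-finger parallel gripper is mounted at the origin on the work surface. World frame = base frame: x ahead of the robot, y to its left, z up, the work surface at z = 0. Lengths are in m, angles in rad, forces in N, time in s.
With the tool pointing down it reaches from about 0.425 to 0.875 m from the base axis. Payload 9.9 kg.
Tool frame: the origin (TCP) lies at the very end of the fingers, on their centre line; the grasp point (between the pads) lies pinch_z behind it (pinch_z is the distance from the TCP to the grasp point, in m); z points along the fingers, y is the line along which they close (so a half turn about z gives the same grasp; the last joint's range is limited). The gripper opens to 85 mm and grips with 20 to 120 N. Pads are 22 mm wide; open, the fingers measure 114 mm over their backs; the gripper's body (76 mm by 85 mm) begins 54 mm behind the grasp point. The pads swing forward as they close: fully open they stand 13 mm farther back than shut.
Start: joints at [-1.186, 0.576, 0.025, 1.437, -0.015, 1.129, -0.057], TCP at [0.305, 0.602, 0.231] pointing down, gripper open.
Joint ranges: [-2.76, 2.76], [-0.34, 2.15], [-1.52, 1.57], [0.19, 2.46], [-1.09, 4.23], [0.17, 1.99], [-2.82, 2.82]. Speed limits (rad/s): [2.22, 2.22, 3.01, 3.01, 3.14, 3.14, 3.14].

### API

Orientations are given as a rotation vector (axis times angle).
In Python, from rig import get_state, snapshot, sign_off, pinch_z gives the robot as it stands.
- The arm moves only by the shell command python3 -m pendant 'ROWS'. ROWS is JSON, a list of rows, each an object with "translation": the shift along the tool's x, y, z in cm, a list of three; "dr": the turn, a rotation vector about the tool's x, y, z in rad, a list of three; "hand": the opening, from 0 (shut) to 1 (fully open). In form: [{"translation": [dx, dy, dz], "dr": [ax, ay, az], "hand": hand}, ...]. A call has 1 to 8 rows; each row is the pose to reach, as a shift and turn from the pose commanded when the call began, along the tool's axes at that moment; what a row does not reach only later rows make up. A row lasts 1/8 s, in which the tool goes at most 62.5 mm and 10.7 degrees, less where a joint would pass 70% of its speed; a pose out of reach is approached as far as the arm can. A call with a gripper value outside its range is refused whole. The fingers move at their own pace and stop on an object; the grip force is fixed at half the most. Time passes only in rows, so rows that repeat a pose let the fingers close. It gives the time, the measured TCP pose, the force, the opening and the grip force at its end, in the units of the state.
- get_state(): the state, without advancing time (a new reading comes with each control period).
- snapshot(name): name is "scene" or "top" or "wrist"; returns a dict with "img" (420x560x3 uint8, red, green, blue), "vfov" (degrees; the focal length in pixels is half the picture's height over the tangent of half this angle, whatever the lens; pixels are square), "cx", "cy" (the principal point, pixels), "R" (3x3) and "t" (3): a world point X has camera coordinates R X + t. Camera axes: x right, y down, z forward; pixel columns grow to the right and rows downward; lengths in m; the calibration is good to about 2 mm. A picture is of the moment at which its call begins. There is no depth.
- sign_off(): hands the job in; it is judged then, once.
The state is a dict: "t": time; "joint_pos": joint angles; "qvel": joint speeds; "joint_efforts": joint torques, N m; "position": TCP position; "eef_rot": TCP orientation; "wrist_force": force on the tool from outside, world axes, zero at the start; "moment": the same for the moment, N m; "gripper_width": finger opening in m; "gripper_force": force on a finger pad.
Only numpy, scipy, OpenCV 4.12 (cv2) and the standard library are available. Lean on these libraries where they do the work, as an engineer would, in place of code of your own. Each camera call takes 0.05 s, during which the arm holds its last target. There are 200 camera calls.

### The job

Put the three small white bottles with grey caps into the three empty pockets of the leaning rack, one after the other, the shortest first into the free pocket with the fewest dots on its plate, then the middle one into the next free number, then the tallest into the last; press each one fully home on the pocket's floor against the drag of its sprung pad before seating the next. Leave the amber pot in the pocket where it is, disturb nothing else on the table, and let go of everything.

Things in the scene. Friction and masses are not known exactly. Their poses are not given: they have to be found in the camera images.
- short: shortest bottle, 82 mm high; origin at the centre of the underside, z up through the cap. All three bottles have a white body 40 mm across whose foot tapers to 34 mm over the lowest 9 mm, and a plain grey flat-topped cylindrical cap: here 32 mm across, from 56 to 82 mm up (body straight to 50 mm). About 0.10 kg
- middle: middle bottle, 102 mm high; frame, body and foot as the short one; cap 28 mm across, from 74 to 102 mm up (body straight to 60 mm). About 0.13 kg
- tall: tallest bottle, 124 mm high; frame, body and foot as the short one; cap 26 mm across, from 96 to 124 mm up (body straight to 88 mm). About 0.16 kg
- pot: amber glass pot, 40 mm across, 76 mm high with a flat black lid, already standing in one pocket of the rack; origin at the centre of its underside, z along its axis through the lid
- rack: plywood plank 140 (x) x 320 (y) x 12 mm under the whole fixed rack; origin at the centre of its underside, z up, y along the row of pockets. The pockets stand on its -x half, the number plates lie along its +x half
- cradle: block of four leaning pockets fixed on the plank. Origin on the pocket floors, mid-row; y along the row; z is the pockets' axis, out through the mouths, leaning 0.52 rad (30 deg) from vertical to the rack's -x side. Pocket centres: x = 0, y = +111, +37, -37, -111 mm, floor at z = 0, mouth at z = 60 mm. Clear width 44 mm along y, 30 mm of wall between pockets
- mouth (a point): point mid-row in the plane of the pockets' mouths, 60 mm from the floors along the cradle's z. Front walls' inner face at x = -20.5 mm in the cradle's frame, back walls' at +24.5 mm; these walls are 6 mm thick and 60 mm high
- pads (a point): mid-row point of the rubber pads, in the cradle at x = +17, z = 38 mm. Each pocket's back wall has one, rounded (radius 20 mm), sprung: the bottle pushes it back 3 mm, it presses the bottle to the front wall, and its drag keeps a bottle from sliding home by its own weight. About 5 to 15 N along the axis pushes it home
- plate1: white number plate with 1 black dot, 44 x 44 x 3 mm (dots 10 mm across), fixed flat on the plank behind (+x of) pocket number 1; origin at the centre of its underside, axes parallel to the rack's. The plates' order along the rack changes from start to start
- seat1 (a point): centre of the floor of pocket number 1 (the one whose plate has 1 black dot), where the underside centre of a bottle that is fully home lies; axes parallel to the rack's (not leaning)
- plate2: white number plate with 2 black dots, 44 x 44 x 3 mm (dots 10 mm across), fixed flat on the plank behind (+x of) pocket number 2; origin at the centre of its underside, axes parallel to the rack's. The plates' order along the rack changes from start to start
- seat2 (a point): centre of the floor of pocket number 2 (the one whose plate has 2 black dots), where the underside centre of a bottle that is fully home lies; axes parallel to the rack's (not leaning)
- plate3: white number plate with 3 black dots, 44 x 44 x 3 mm (dots 10 mm across), fixed flat on the plank behind (+x of) pocket number 3; origin at the centre of its underside, axes parallel to the rack's. The plates' order along the rack changes from start to start
- seat3 (a point): centre of the floor of pocket number 3 (the one whose plate has 3 black dots), where the underside centre of a bottle that is fully home lies; axes parallel to the rack's (not leaning)
- plate4: white number plate with 4 black dots, 44 x 44 x 3 mm (dots 10 mm across), fixed flat on the plank behind (+x of) pocket number 4; origin at the centre of its underside, axes parallel to the rack's. The plates' order along the rack changes from start to start
- seat4 (a point): centre of the floor of pocket number 4 (the one whose plate has 4 black dots), where the underside centre of a bottle that is fully home lies; axes parallel to the rack's (not leaning)
- spool_a: bystander: thread spool, 36 mm across, 40 mm high, brown, standing among the bottles; origin at the centre of its underside
- awl: bystander: awl with a wooden handle, 130 mm long, lying among the bottles; origin at the centre of its underside
- tape: bystander: roll of yellow tape, 100 mm across, 45 mm high, lying flat at the right; origin at the centre of its underside
- carton: bystander: cardboard box 110 x 150 x 90 mm high, at the left; origin at the centre of its underside
- tissues: bystander: blue packet of tissues 100 x 180 x 60 mm high, at the right; origin at the centre of its underside
- brush_cup: bystander: white plastic cup 70 mm across, 85 mm high, far right; origin at the centre of its underside
- water: bystander: clear water bottle with red cap, 66 mm across, 200 mm high, far left; origin at the centre of its underside
Things that resemble listed ones, but are neither listed nor needed, are in the scene too. Leave any black or pink look-alike of the tall alone.

How it is judged:
By the outcome, as a careful person would: the job done as asked, in the order asked, and still so for the second after the job is handed in, with the robot touching nothing.
It also fails if it takes over 72 s, if anything falls off the work surface, if the arm or the gripper's body presses on something with over 40 N, if the wrist force passes 120 N, or if a joint passes its speed limit or range.

## Working session

There is one attempt and no reset: what is moved stays moved. The work goes in short steps, Python scripts to look and compute and a shell command to move; the robot and the scene stay as the last step left them, time stands still between calls to the robot, and variables do not carry over. Pictures are saved under pics/ and viewed, at most 10 in all, crops included, and the job is handed in when it is done.

```bash
mkdir -p pics; ls; python3 - <<'E'
from rig import *
import cv2
print(get_state(), pinch_z)
for n in ("scene","top"):
    s=snapshot(n); cv2.imwrite(f"pics/{n}0.png",s["img"][:,:,::-1]); print(n,s["vfov"],s["cx"],s["cy"],s["R"],s["t"])
E
```

```text
pics
{'t': 0.0, 'joint_pos': array([-1.18581648,  0.57651833,  0.02482525,  1.43793725, -0.01502059,
        1.12902356, -0.05650836]), 'qvel': array([-3.88351781e-04, -1.96033252e-03, -6.32181349e-04,  8.69297224e-04,
       -1.15003275e-03, -3.89105785e-05,  2.12162334e-03]), 'joint_efforts': array([ 1.99235465e-04, -7.65760946e+01,  2.25054413e+00, -2.85971653e+01,
        1.53284788e-02,  1.25514320e-02, -6.76975651e-05]), 'position': array([0.30472842, 0.60176476, 0.23044119]), 'eef_rot': array([-7.29505924e-01, -3.05537293e+00,  2.62127363e-03]), 'wrist_force': array([-0.03964413,  0.26412266,  0.65556537]), 'moment': array([-0.00877392, -0.00458203,  0.01416078]), 'gripper_force': 0.0, 'gripper_width': 0.08554249701407754} 0.0187
scene 43.92855816216671 274.47363331359105 199.01697374810337 [[-0.86978797  0.49321191  0.01452236]
 [ 0.28165259  0.52043494 -0.8061137 ]
 [-0.40514282 -0.69705773 -0.59158246]] [ 0.4712165  -0.10323377  1.98899907]
top 43.80167969821063 284.457835084549 207.98705678872608 [[ 0.00429229 -0.99972857  0.02289893]
 [-0.98239693 -0.00849226 -0.18661231]
 [ 0.18675612 -0.02169484 -0.98216673]] [-0.01899432  0.56042901  1.38165407]
```

```bash
python3 - <<'E'
import cv2
for n in ("scene","top"):
    i=cv2.imread(f"pics/{n}0.png"); cv2.imwrite(f"pics/{n}0b.png",cv2.resize(i,(800,600),interpolation=cv2.INTER_CUBIC))
E
```

```text
(no output)
```

View pics/top0b.png

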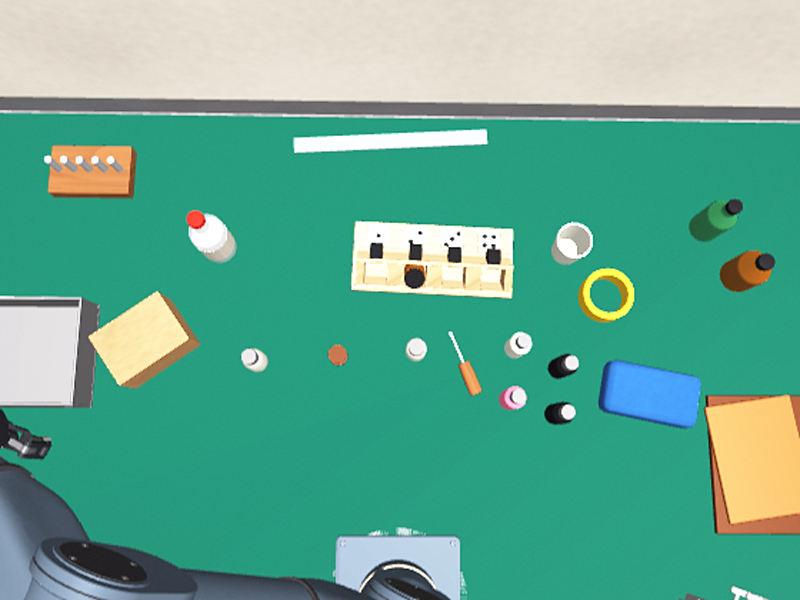

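View pics/scene0b.png

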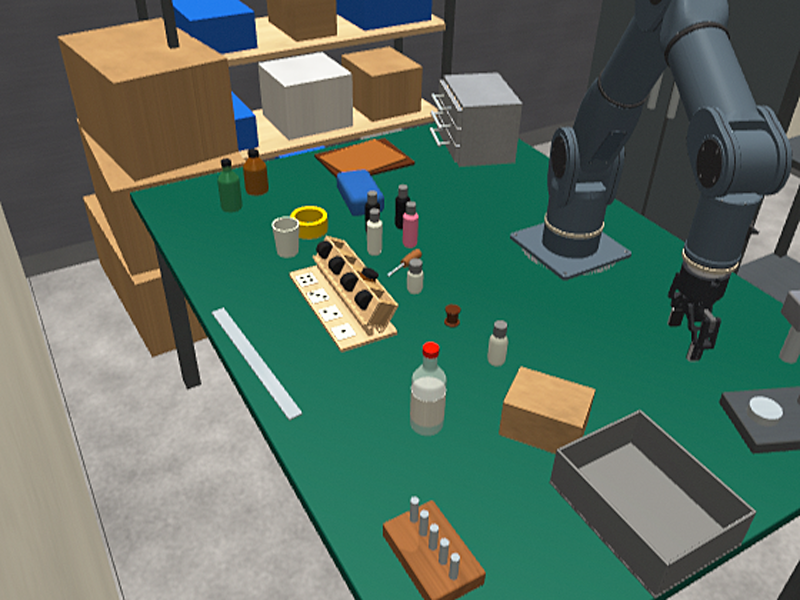

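Top view (800x600): white, grey-capped candidates are at (255,358), (416,350) and (518,345). Look-alikes are pink (514,398) and black (565,365) and (562,412). The pot is in the second pocket from the left. The scene view agrees. Next: a close crop to check this and read pixels.

```bash
python3 - <<'E'
import cv2
i=cv2.imread("pics/top0.png")[145:300,160:400]; cv2.imwrite("pics/c1.png",cv2.resize(i,None,fx=3.3,fy=3.3,interpolation=cv2.INTER_CUBIC))
i=cv2.imread("pics/scene0.png")[145:275,200:370]; cv2.imwrite("pics/c2.png",cv2.resize(i,None,fx=4.5,fy=4.5,interpolation=cv2.INTER_CUBIC))
E
```

```text
(no output)
```

View pics/c1.png

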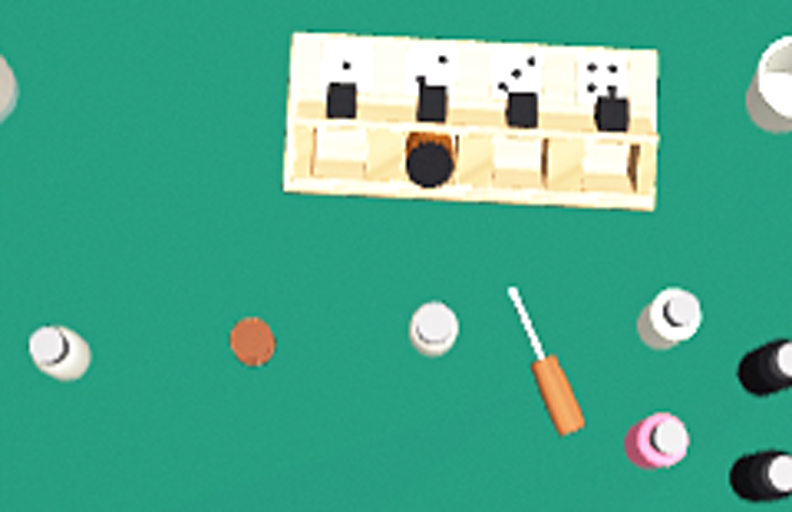

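View pics/c2.png

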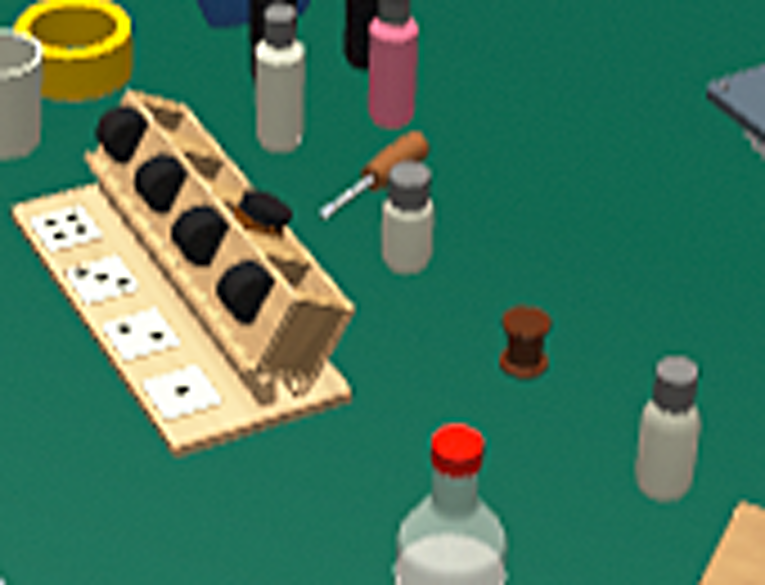

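Top crop: plates from left to right are 1, 2, 3, 4, with the pot in pocket 2. So short goes to pocket 1, middle to 3 and tall to 4. The black and pink look-alikes, (780,365), (775,475) and (660,440) in the crop, are excluded. Cap tops in the top and scene crops:
- Left: (48,346) / (677,367)
- Centre: (435,322) / (411,172)
- Right: (684,307) / (281,13)

Next I'll fit positions.

```bash
cat > fit.py <<'E'
from rig import *
import numpy as np
from scipy.optimize import least_squares
S={n:snapshot(n) for n in("top","scene")}
def proj(n,X):
    s=S[n]; c=s["R"]@X+s["t"]; f=210/np.tan(np.radians(s["vfov"])/2)
    return np.array([s["cx"],s["cy"]])+f*c[:2]/c[2]
def o(n,p):
    k,off=(3.3,(160,145)) if n=="top" else (4.5,(200,145))
    return (np.array(p)+.5)/k-.5+off
def tri(a,b):
    r=least_squares(lambda X:np.r_[proj("top",X)-o("top",a),proj("scene",X)-o("scene",b)],[.5,0,.1]); return r.x,r.fun
for nm,a,b in[("left",(48,346),(677,367)),("ctr",(435,322),(411,172)),("right",(684,307),(281,13)),("potlid",(430,163),(268,208))]:
    x,f=tri(a,b); print(nm,x.round(4),f.round(1))
# rack fit
obs=[("top","c",(.07,.16,.012),(293,32)),("top","c",(.07,-.16,.012),(657,50)),
("scene","c",(.07,-.16,.012),(14,208)),("scene","c",(.07,.16,.012),(178,450)),("scene","c",(-.07,.16,.012),(350,392))]
for y,a,b in[(.111,(347,66),(182,391)),(.037,(432,69),(141,333)),(-.037,(516,73),(102,278)),(-.111,(602,78),(68,229))]:
    obs+=[("top","p",(0,y,.015),a),("scene","p",(0,y,.015),b)]
obs+=[("top","k",(-.0005,.037,.076),(430,163)),("scene","k",(-.0005,.037,.076),(268,208))]
c,s=np.cos(np.pi/6),np.sin(np.pi/6)
def world(p,k,q):
    x,y,z=q
    if k=="p": x+=p[3]
    if k=="k": x,z=p[4]+x*c-z*s,p[5]+x*s+z*c
    C,D=np.cos(p[2]),np.sin(p[2])
    return np.array([p[0]+C*x-D*y,p[1]+D*x+C*y,z])
if __name__=="__main__":
    r=least_squares(lambda p:np.concatenate([proj(n,world(p,k,q))-o(n,a) for n,k,q,a in obs]),[.65,0,0,.04,-.02,.03],loss="soft_l1")
    print(r.x.round(4)); print((np.concatenate([proj(n,world(r.x,k,q))-o(n,a) for n,k,q,a in obs])).reshape(-1,2).round(1).tolist())
    np.save("rack.npy",r.x)
    for y in(.111,-.037,-.111):print(y,world(r.x,"k",(-.0005,y,0)).round(4),world(r.x,"k",(-.0005,y,.06)).round(4))
E
python3 fit.py
```

```text
left [0.4385 0.2726 0.1002] [-0.2  0.2 -0.3 -0. ]
ctr [ 0.4618 -0.0331  0.0808] [-0.3  0.3 -0.5 -0.1]
right [ 0.4697 -0.2273  0.1215] [-0.3  0.5 -0.8 -0.2]
potlid [ 0.5891 -0.0278  0.0941] [-0.5  0.6 -1.  -0.2]
[ 0.6475 -0.0666 -0.043   0.0418 -0.0213  0.0289]
[[-0.8, 0.1], [-0.2, 0.4], [-1.2, -0.9], [-1.2, -1.4], [0.3, -1.1], [-0.7, -0.2], [-0.3, -0.6], [-0.6, 0.2], [-0.3, -0.6], [-0.3, 0.4], [-0.2, -0.5], [-0.6, 0.2], [-0.8, -1.0], [-0.7, 0.5], [-0.9, -0.2]]
0.111 [0.6306 0.0452 0.0287] [0.6006 0.0465 0.0806]
-0.037 [ 0.6242 -0.1026  0.0287] [ 0.5942 -0.1013  0.0806]
-0.111 [ 0.621  -0.1766  0.0287] [ 0.591  -0.1753  0.0806]
```

```bash
cat > go.py <<'E'
import sys,numpy as np
from rig import get_state
from scipy.spatial.transform import Rotation as Ro
p=np.load("rack.npy"); psi=p[2]
rx=np.array([np.cos(psi),np.sin(psi),0]); Z=np.array([0,0,1.])
def Rt(deg):
    a=np.radians(deg); tz=np.sin(a)*rx-np.cos(a)*Z; ty=np.cos(a)*rx+np.sin(a)*Z
    return np.c_[np.cross(ty,tz),ty,tz]
def rel(x,deg):
    s=get_state(); R=Ro.from_rotvec(s["eef_rot"]).as_matrix()
    print("cm",(R.T@(np.array(x)-s["position"])*100).round(2),"dr",Ro.from_matrix(R.T@Rt(deg)).as_rotvec().round(3))
if __name__=="__main__":
    a=list(map(float,sys.argv[1:])); rel(a[:3],a[3])
E
python3 go.py .4618 -.0331 .20 0
```

```text
cm [-42.69 -49.56   3.13] dr [-1.000e-03  1.000e-03  1.145e+00]
```

```bash
python3 -m pendant '[{"translation":[-42.7,-49.6,3.1],"dr":[0,0,1.145],"hand":1},{"translation":[-42.7,-49.6,3.1],"dr":[0,0,1.145],"hand":1},{"translation":[-42.7,-49.6,3.1],"dr":[0,0,1.145],"hand":1},{"translation":[-42.7,-49.6,3.1],"dr":[0,0,1.145],"hand":1},{"translation":[-42.7,-49.6,3.1],"dr":[0,0,1.145],"hand":1},{"translation":[-42.7,-49.6,3.1],"dr":[0,0,1.145],"hand":1},{"translation":[-42.7,-49.6,3.1],"dr":[0,0,1.145],"hand":1},{"translation":[-42.7,-49.6,3.1],"dr":[0,0,1.145],"hand":1}]'; python3 go.py .4618 -.0331 .20 0
```

```text
t: 1.2
position: [0.4249, 0.1156, 0.2078]
eef_rot: [2.268, 2.173, 0.001]
wrist_force: [1.1, 0.6, 0.6]
gripper_width: 0.0851
gripper_force: 0.0
cm [-14.7    4.32   0.77] dr [ 0.001 -0.     0.   ]
```

```bash
python3 -m pendant '[{"translation":[-14.7,4.3,0.8],"dr":[0,0,0],"hand":1},{"translation":[-14.7,4.3,0.8],"dr":[0,0,0],"hand":1},{"translation":[-14.7,4.3,0.8],"dr":[0,0,0],"hand":1},{"translation":[-14.7,4.3,0.8],"dr":[0,0,0],"hand":1}]'; python3 go.py .4618 -.0331 .20 0; python3 - <<'E'
from rig import *
import cv2
s=snapshot("wrist"); cv2.imwrite("pics/w1.png",cv2.resize(s["img"][:,:,::-1],(800,600),interpolation=cv2.INTER_CUBIC)); print(s["vfov"],s["cx"],s["cy"],s["R"],s["t"])
E
```

```text
t: 1.7
position: [0.4614, -0.0339, 0.1997]
eef_rot: [2.273, 2.167, -0.001]
wrist_force: [-0.2, 1.6, 0.4]
gripper_width: 0.0858
gripper_force: 0.0
cm [ 0.08  0.04 -0.03] dr [ 0.     0.001 -0.005]
65.8593648330658 279.841826781954 207.02081962239768 [[ 9.98831270e-01 -4.83256168e-02  8.54183730e-04]
 [-4.66930600e-02 -9.60222131e-01  2.75305680e-01]
 [-1.24841107e-02 -2.75023806e-01 -9.61356361e-01]] [-0.46225589 -0.03870808  0.344161  ]
```

View pics/w1.png

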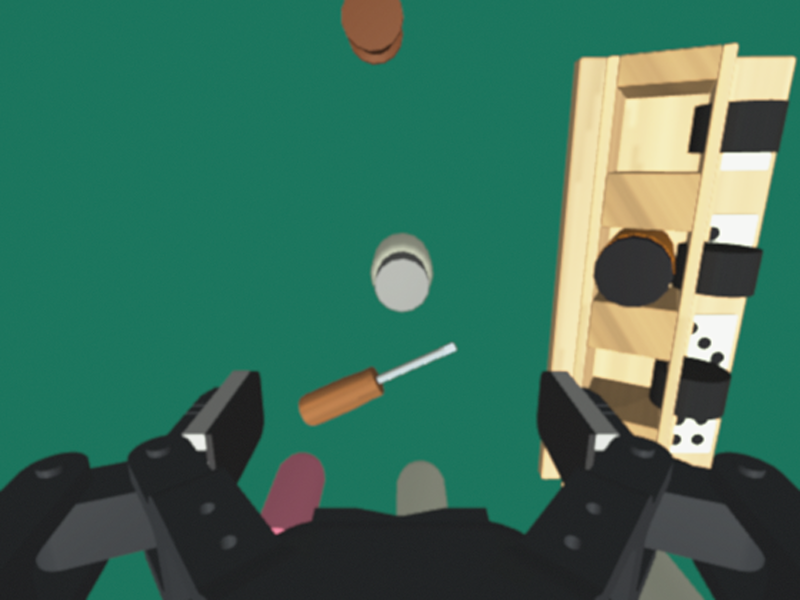

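Wrist view: short's cap top at (402,285), pot lid at (634,271), awl and spool clear of the fingers.

```bash
cat > wr.py <<'E'
from rig import snapshot
import numpy as np
def wpos(u,v,z,s=None):
    s=s or snapshot("wrist"); k=800/560; u,v=(u+.5)/k-.5,(v+.5)/k-.5; f=210/np.tan(np.radians(s["vfov"])/2)
    d=s["R"].T@np.array([(u-s["cx"])/f,(v-s["cy"])/f,1]); c=-s["R"].T@s["t"]
    return (c+d*(z-c[2])/d[2]).round(4)
E
python3 - <<'E'
from wr import *
s=snapshot("wrist")
print(wpos(402,285,.082,s),wpos(634,271,.0945,s))
# predict
from fit import world
p=np.load("rack.npy"); print(world(p,"k",(-.0005,.037,.076)))
f=210/np.tan(np.radians(s["vfov"])/2)
for q in [(-.0205,.037,.06),(-.0265,.037,.06),(.0245,.037,.06),(.0305,.037,.06),(-.0205,.089,.06),(-.0205,.133,.06),(-.0205,-.015,.06),(-.0205,-.059,.06),(.0245,.089,.06),(.0245,-.015,.06)]:
    c=s["R"]@world(p,"k",q)+s["t"]; print(q,((np.array([s["cx"],s["cy"]])+f*c[:2]/c[2]+.5)*800/560-.5).round(0))
E
python3 go.py .4618 -.0331 .064 0
```

```text
[ 0.462  -0.0308  0.082 ] [ 0.5893 -0.0255  0.0945]
left [0.4385 0.2726 0.1002] [-0.2  0.2 -0.3 -0. ]
ctr [ 0.4618 -0.0331  0.0808] [-0.3  0.3 -0.5 -0.1]
right [ 0.4697 -0.2273  0.1215] [-0.3  0.5 -0.8 -0.2]
potlid [ 0.5891 -0.0278  0.0941] [-0.5  0.6 -1.  -0.2]
[ 0.58940622 -0.02705697  0.0945018 ]
(-0.0205, 0.037, 0.06) [599. 265.]
(-0.0265, 0.037, 0.06) [588. 264.]
(0.0245, 0.037, 0.06) [687. 273.]
(0.0305, 0.037, 0.06) [699. 274.]
(-0.0205, 0.089, 0.06) [610. 175.]
(-0.0205, 0.133, 0.06) [619.  91.]
(-0.0205, -0.015, 0.06) [589. 346.]
(-0.0205, -0.059, 0.06) [582. 409.]
(0.0245, 0.089, 0.06) [703. 176.]
(0.0245, -0.015, 0.06) [672. 360.]
cm [-0.3   0.08 13.56] dr [-0.    -0.     0.002]
```

```bash
python3 -m pendant '[{"translation":[0.2,0,6],"dr":[0,0,0],"hand":1},{"translation":[0.2,0,11],"dr":[0,0,0],"hand":1},{"translation":[0.2,0,13.8],"dr":[0,0,0],"hand":1},{"translation":[0.2,0,13.8],"dr":[0,0,0],"hand":0},{"translation":[0.2,0,13.8],"dr":[0,0,0],"hand":0},{"translation":[0.2,0,13.8],"dr":[0,0,0],"hand":0},{"translation":[0.2,0,13.8],"dr":[0,0,0],"hand":0},{"translation":[0.2,0,13.8],"dr":[0,0,0],"hand":0}]'
```

```text
t: 2.9
position: [0.4624, -0.0292, 0.0632]
eef_rot: [2.267, 2.172, 0.004]
wrist_force: [-0.7, 0.6, 7.7]
gripper_width: 0.0291
gripper_force: 58.5
```

```bash
python3 -m pendant '[{"translation":[0,0,-3],"dr":[0,0,0],"hand":0},{"translation":[0,0,-7],"dr":[0,0,0],"hand":0},{"translation":[0,0,-11],"dr":[0,0,0],"hand":0},{"translation":[0,0,-11],"dr":[0,0,0],"hand":0}]'; python3 - <<'E'
from rig import *
import cv2,numpy as np
S=[]
for n in("wrist","scene"):
    i=snapshot(n)["img"][:,:,::-1]
    S.append(cv2.resize(i[90:400,100:460],(400,344)) if n=="wrist" else cv2.resize(i[130:270,220:380],(400,350))[:344])
cv2.imwrite("pics/g1.png",np.hstack(S)); print(get_state()["position"],get_state()["wrist_force"],get_state()["gripper_width"])
E
python3 go.py .56 -.032 .20 30
```

```text
t: 3.4
position: [0.4631, -0.0294, 0.1749]
eef_rot: [2.266, 2.171, 0.008]
wrist_force: [0.1, -0.0, -0.9]
gripper_width: 0.0285
gripper_force: 59.8
[ 0.4614538  -0.02902998  0.1721912 ] [-0.19060705  0.75428251 -1.4273424 ] 0.028986190447448736
cm [ 0.12  9.86 -2.77] dr [-0.522 -0.001  0.   ]
```

View pics/g1.png

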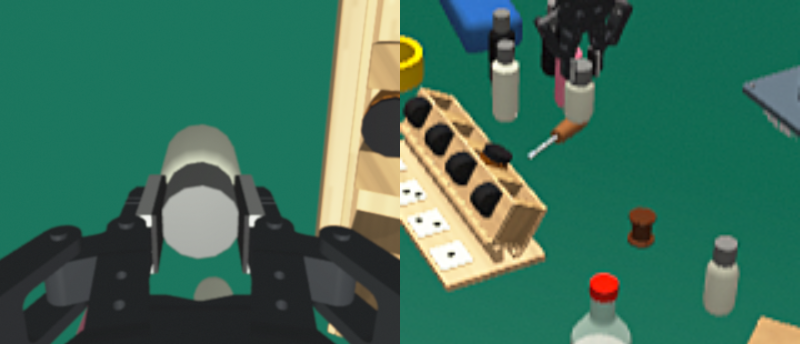

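Short is held and upright between the pads (cap top at (200,222) in the left panel). Next I'll measure its offset in the hand.

```bash
python3 - <<'E'
from wr import *
from rig import *
s=snapshot("wrist"); a=get_state()["position"]; u,v=280*800/560,290*800/560
for dz in(.019,.021):print(a.round(4),wpos(u,v,a[2]+dz,s)-a)
for i in range(3): snapshot("wrist"); print(get_state()["position"].round(4))
E
python3 go.py .56 .047 .20 30
```

```text
[ 0.461  -0.0291  0.1715] [-0.00018723 -0.00339403  0.01902747]
[ 0.461  -0.0291  0.1715] [-8.72294390e-05 -2.19403187e-03  2.10274677e-02]
[ 0.4608 -0.0292  0.1711]
[ 0.4607 -0.0293  0.1709]
[ 0.4608 -0.0294  0.1709]
cm [ 8.06  9.58 -2.93] dr [-0.525  0.    -0.   ]
```

```bash
cat > ins.py <<'E'
# ins.py pocket_y d h off : TCP goal for underside at height h above floor (m, mm args)
import sys
from go import *
c,s=np.cos(np.pi/6),.5
def tcp(y,d,h,off,ox=0):
    x,z=-.0005,h+d; X,Zc=p[4]+x*c-z*s,p[5]+x*s+z*c
    C,D=np.cos(p[2]),np.sin(p[2])
    return np.array([p[0]+C*X-D*y,p[1]+D*X+C*y,Zc])+Rt(30)@np.array([off,ox,0])
if __name__=="__main__":
    y,d,h,off=[float(a)/1000 for a in sys.argv[1:5]]; ox=float(sys.argv[5])/1000 if len(sys.argv)>5 else 0
    g=tcp(y,d,h,off,ox); print(g.round(4)); rel(g,30)
E
python3 ins.py 111 62 95 4
```

```text
[0.5523 0.0526 0.1646]
cm [8.59 8.79 0.6 ] dr [-0.525  0.    -0.   ]
```

```bash
python3 -m pendant '[{"translation":[4,2,-1],"dr":[-0.17,0,0],"hand":0},{"translation":[8.6,5,-1],"dr":[-0.35,0,0],"hand":0},{"translation":[8.6,8.8,0.6],"dr":[-0.525,0,0],"hand":0},{"translation":[8.6,8.8,0.6],"dr":[-0.525,0,0],"hand":0},{"translation":[8.6,8.8,0.6],"dr":[-0.525,0,0],"hand":0},{"translation":[8.6,8.8,0.6],"dr":[-0.525,0,0],"hand":0}]'; python3 ins.py 111 62 75 4;  python3 - <<'E'
from rig import *
import cv2
s=snapshot("wrist"); cv2.imwrite("pics/w2.png",s["img"][:,:,::-1])
E
```

```text
t: 4.45
position: [0.5575, 0.0544, 0.1826]
eef_rot: [1.975, 1.898, 0.469]
wrist_force: [2.5, -0.0, 0.7]
gripper_width: 0.029
gripper_force: 59.9
[0.5623 0.0522 0.1473]
cm [-0.17 -1.25  3.33] dr [-0.028  0.008  0.006]
```

View pics/w2.png

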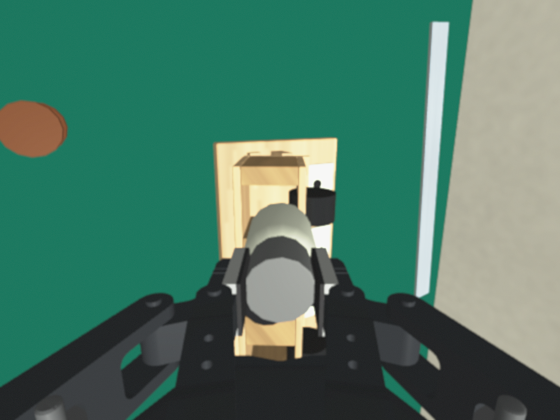

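Bottle lines up with pocket 1's mouth (mouth columns about 243-300, foot at 281); the arm is still settling.

```bash
python3 -m pendant '[{"translation":[0,0,0],"dr":[0,0,0],"hand":0},{"translation":[0,0,0],"dr":[0,0,0],"hand":0}]'; python3 ins.py 111 62 75 4
```

```text
t: 4.75
position: [0.5579, 0.0549, 0.1834]
eef_rot: [1.983, 1.893, 0.476]
wrist_force: [0.0, 0.2, -1.3]
gripper_width: 0.0289
gripper_force: 59.9
[0.5623 0.0522 0.1473]
cm [-0.24 -1.32  3.39] dr [-0.027  0.005 -0.002]
```

```bash
python3 -c "
from rig import *;print(get_state()['joint_pos'].round(3))"; python3 -m pendant '[{"translation":[-0.2,-0.6,1.2],"dr":[-0.027,0,0],"hand":0},{"translation":[-0.2,-1.3,2],"dr":[-0.027,0,0],"hand":0},{"translation":[-0.2,-1.3,2],"dr":[-0.027,0,0],"hand":0},{"translation":[-0.2,-1.3,2],"dr":[-0.027,0,0],"hand":0}]'; python3 ins.py 111 62 75 4;python3 -c "
from rig import *;print(get_state()['joint_pos'].round(3))"
```

```text
[-0.832  0.39   0.755  2.275 -1.086  0.172  0.813]
t: 5.25
position: [0.5615, 0.0554, 0.1792]
eef_rot: [1.983, 1.893, 0.465]
wrist_force: [-0.1, -0.4, -1.0]
gripper_width: 0.0288
gripper_force: 59.9
[0.5623 0.0522 0.1473]
cm [-0.28 -1.43  2.86] dr [-0.032  0.011 -0.   ]
[-0.826  0.404  0.748  2.268 -1.086  0.172  0.809]
```

Joints 5 and 6 sit at their limits, so this elbow branch can't reach the tilted pose. I'll fit a kinematic model from logged states to find a branch that can.

```bash
cat > log.py <<'E'
from rig import get_state; import json
s=get_state(); open("log.jsonl","a").write(json.dumps([list(map(float,s[k])) for k in("joint_pos","position","eef_rot")])+"\n")
print(s["joint_pos"].round(3))
E
python3 - <<'E'
import json
open("log.jsonl","w").write(json.dumps([[-1.18581648,0.57651833,0.02482525,1.43793725,-0.01502059,1.12902356,-0.05650836],[0.30472842,0.60176476,0.23044119],[-7.29505924e-01,-3.05537293e+00,2.62127363e-03]])+"\n")
E
python3 log.py
python3 -m pendant '[{"translation":[0,0,-4],"dr":[0.15,0,0],"hand":0},{"translation":[0,-3,-6],"dr":[0.3,0,0],"hand":0},{"translation":[0,-3,-6],"dr":[0.3,0,0],"hand":0}]'; python3 log.py
python3 -m pendant '[{"translation":[0,-2,-4],"dr":[0.17,0,0],"hand":0},{"translation":[0,-4,-4],"dr":[0.3,0,0],"hand":0},{"translation":[0,-4,-4],"dr":[0.3,0,0],"hand":0}]'; python3 log.py
cat > kin.py <<'E'
import json,numpy as np,itertools
from scipy.spatial.transform import Rotation as Ro
from scipy.optimize import least_squares
D=[[np.array(x) for x in json.loads(l)] for l in open("log.jsonl")]
def chain(q,sg,ph,ps):
    r=[];R=Ro.from_euler("z",ph)
    for i,a in enumerate("zyzyzyz"):
        R=R*Ro.from_euler(a,sg[i]*q[i]); r.append(R)
    return r[:-1]+[r[-1]*Ro.from_euler("z",ps)]
def fit():
    best=None
    for sg in itertools.product((1,-1),repeat=4):
        sg=(sg[0],1,sg[1],1,sg[2],1,sg[3])
        for g in((0,0),(2.3,0),(-2,1),(1,3),(-1,-2)):
            r=least_squares(lambda v:np.concatenate([(Ro.from_rotvec(e).inv()*chain(q,sg,*v)[-1]).as_rotvec() for q,_,e in D]),g)
            if best is None or r.cost<best[0]: best=(r.cost,sg,r.x)
    return best
def basis(q,sg,v):
    c=chain(q,sg,*v); m=[R.as_matrix() for R in c]
    return np.c_[[0,0,1],m[1],m[3],m[6][:,2],m[5][:,0]]
if __name__=="__main__":
    b=fit(); print(b)
    A=np.vstack([basis(q,b[1],b[2]) for q,_,_ in D]); y=np.concatenate([x for _,x,_ in D])
    l=np.linalg.lstsq(A,y,rcond=1e-3); print(l[0].round(3),l[3].round(3),(A@l[0]-y).round(4))
    np.savez("kin.npz",sg=b[1],v=b[2],l=l[0])
E
python3 kin.py
```

```text
[-0.826  0.404  0.748  2.268 -1.086  0.172  0.809]
t: 5.62
position: [0.5062, 0.0582, 0.2194]
eef_rot: [2.164, 2.063, 0.184]
wrist_force: [1.3, -0.7, -0.7]
gripper_width: 0.029
gripper_force: 59.9
[-1.055  0.507  1.217  2.065 -0.678  0.796  0.484]
t: 6.0
position: [0.4609, 0.0609, 0.2493]
eef_rot: [-2.223, -2.116, 0.126]
wrist_force: [-0.8, 0.2, -0.6]
gripper_width: 0.0285
gripper_force: 60.0
[-0.966  0.565  1.214  1.879 -0.534  1.215  0.401]
(np.float64(1.609856015017254e-17), (-1, 1, -1, 1, -1, 1, -1), array([4.84589271e-10, 1.57079633e+00]))
[ 0.266 -0.001 -0.015  0.589  0.001 -0.032  0.392  0.361  0.   ] [3.935 3.289 2.731 1.071 0.742 0.566 0.458 0.098 0.037] [-0.     -0.     -0.0001 -0.     -0.      0.      0.      0.      0.
  0.      0.      0.0001]
```

```bash
cat > ik.py <<'E'
from kin import *
K=np.load("kin.npz"); sg,v,l=K["sg"],K["v"],K["l"]
lo=np.array([-2.76,-.34,-1.52,.19,-1.09,.17,-2.82]);hi=np.array([2.76,2.15,1.57,2.46,4.23,1.99,2.82])
def fk(q): return basis(q,sg,v)@l, chain(q,sg,*v)[-1]
def ik(pos,R,roll=None,n=40,m=.05,seed=0):
    rng=np.random.default_rng(seed); out=[]
    for _ in range(n):
        f=lambda z:np.r_[(fk(z[:7])[0]-pos)*5,((Ro.from_matrix(R)*Ro.from_euler("z",z[7])).inv()*fk(z[:7])[1]).as_rotvec()]
        b=(np.r_[lo+m,-3.2 if roll is None else roll-1e-3],np.r_[hi-m,3.2 if roll is None else roll+1e-3])
        r=least_squares(f,rng.uniform(*b),bounds=b,max_nfev=60)
        if r.cost<1e-7: out.append(r.x)
    return np.array(out)
if __name__=="__main__":
    from ins import tcp; from go import Rt
    np.set_printoptions(precision=2,suppress=True,linewidth=120)
    for y,d in((.111,.062),(-.037,.08),(-.111,.1)):
        for h in(.075,.0):
            print(y,h)
            for roll in(0,np.pi/2,-np.pi/2,np.pi):
                s=ik(tcp(y,d,h,0),Rt(30),roll,n=25); print(round(roll,2),len(s)); print(s[:4,:7] if len(s) else "")
E
time python3 ik.py
```

```text
0.111 0.075
0 4
[[ 0.57  0.63 -1.25  2.3   1.58  0.83 -1.82]
 [-0.11  0.38 -0.21  2.32  1.77  0.24 -2.04]
 [-0.14  0.38 -0.17  2.32  1.79  0.23 -2.07]
 [-0.1   0.38 -0.22  2.32  1.76  0.25 -2.04]]
1.57 8
[[-0.15  0.38 -0.16  2.32  1.8   0.23  2.64]
 [ 0.09  0.4  -0.48  2.31  1.67  0.36  2.77]
 [-0.11  0.38 -0.21  2.32  1.77  0.25  2.67]
 [-0.04  0.38 -0.3   2.31  1.73  0.28  2.71]]
-1.57 7
[[ 0.63  0.75 -1.44  2.29  1.57  1.02 -0.23]
 [-0.15  0.37 -0.15  2.32  1.8   0.22 -0.5 ]
 [-0.12  0.38 -0.2   2.32  1.78  0.24 -0.48]
 [ 0.28  0.44 -0.75  2.3   1.62  0.49 -0.31]]
3.14 9
[[ 0.64  0.76 -1.46  2.29  1.56  1.03  1.35]
 [ 0.2   0.42 -0.63  2.31  1.64  0.43  1.23]
 [ 0.37  0.48 -0.88  2.3   1.61  0.56  1.28]
 [-0.09  0.38 -0.23  2.32  1.76  0.25  1.11]]
0.111 0.0
0 8
[[ 0.13  0.58 -0.54  2.28  1.97  0.47 -2.19]
 [-0.8   0.76  0.91  2.32  4.18  0.53  1.79]
 [ 0.25  0.62 -0.72  2.28  1.88  0.58 -2.09]
 [-0.55  0.6   0.46  2.31  3.62  0.26  2.38]]
1.57 8
[[ 0.2   0.6  -0.64  2.28  1.91  0.53  2.59]
 [ 0.08  0.57 -0.46  2.29  2.02  0.43  2.47]
 [ 0.26  0.63 -0.74  2.28  1.88  0.59  2.63]
 
[... 2471 characters left out ...]
 0.15  2.27  4.18  0.23  2.32]
 [ 0.76  0.54 -0.67  2.25  1.9   0.23 -1.64]
 [ 0.79  0.55 -0.71  2.25  1.87  0.25 -1.6 ]]
1.57 5
[[0.19 0.48 0.15 2.27 4.17 0.23 0.76]
 [0.19 0.49 0.15 2.27 4.18 0.23 0.75]
 [0.19 0.48 0.15 2.27 4.17 0.23 0.76]
 [0.19 0.48 0.14 2.27 4.17 0.23 0.76]]
-1.57 9
[[ 1.15  0.91 -1.47  2.24  1.64  0.89  0.28]
 [ 0.75  0.53 -0.65  2.25  1.92  0.22 -0.09]
 [ 0.8   0.55 -0.73  2.25  1.85  0.26 -0.02]
 [ 0.76  0.54 -0.67  2.25  1.9   0.23 -0.07]]
3.14 14
[[ 0.79  0.55 -0.71  2.25  1.87  0.25  1.53]
 [ 0.19  0.49  0.15  2.27  4.18  0.23 -0.82]
 [ 1.06  0.73 -1.19  2.24  1.67  0.6   1.78]
 [ 0.81  0.55 -0.74  2.25  1.84  0.27  1.56]]
real	5m2.116s
user	5m2.617s
sys	0m0.116s
```

```bash
cat > sim.py <<'E'
from ik import *
def err(q,p,R):
    x,r=fk(q); return np.r_[p-x,(R*r.inv()).as_rotvec()]
def jac(q):
    x,r=fk(q);J=np.zeros((6,7))
    for i in range(7):
        d=q.copy();d[i]+=1e-5;y,s=fk(d);J[:,i]=np.r_[(y-x),(s*r.inv()).as_rotvec()]/1e-5
    return J
def move(q,p,R,steps=12,home=None,k=0,lam=1e-3,W=np.ones(7)):
    q=q.copy();x0,r0=fk(q);dr=(R*r0.inv()).as_rotvec()
    for i in range(1,steps+1):
        a=i/steps
        for _ in range(3):
            e=err(q,x0+a*(p-x0),Ro.from_rotvec(a*dr)*r0);J=jac(q)
            Ji=(J/W).T@np.linalg.inv((J/W)@J.T+lam*np.eye(6)) if False else np.diag(1/W)@J.T@np.linalg.inv(J@np.diag(1/W)@J.T+lam**2*np.eye(6))
            dq=Ji@e
            if k: dq+=(np.eye(7)-Ji@J)@(k*(home-q))
            q=np.clip(q+dq,lo,hi)
    return q
if __name__=="__main__":
    np.set_printoptions(precision=3,suppress=True,linewidth=120)
    home=D[0][0]
    for a,b in((1,2),(2,3)):
        q0=D[a][0];R=Ro.from_rotvec(D[b][2])
        print("true",D[b][0]);print("pinv",move(q0,D[b][1],R))
        for h in(home,(lo+hi)/2,np.zeros(7)):
            print("home",move(q0,D[b][1],R,home=h,k=.05))
E
python3 sim.py
```

```text
true [-1.055  0.507  1.217  2.065 -0.678  0.796  0.484]
pinv [-1.055  0.506  1.215  2.065 -0.677  0.796  0.482]
home [-0.731  0.305  0.628  2.057 -0.213  0.66  -0.033]
home [-0.199  0.258 -0.071  2.04   0.141  0.672 -0.416]
home [-0.486  0.267  0.296  2.049 -0.03   0.655 -0.233]
true [-0.966  0.565  1.214  1.879 -0.534  1.215  0.401]
pinv [-0.966  0.565  1.213  1.879 -0.533  1.214  0.4  ]
home [-0.639  0.351  0.583  1.87  -0.217  1.094 -0.012]
home [-0.187  0.307 -0.041  1.855 -0.007  1.086 -0.273]
home [-0.338  0.31   0.161  1.86  -0.071  1.083 -0.195]
```

```bash
cat > search.py <<'E'
from sim import *; from ins import tcp; from go import Rt
import time
def mg(q): return np.minimum(q-lo,hi-q).min()
def evalseq(q,wps,steps=8):
    m=9;Q=[]
    for p_,R_ in wps:
        q=move(q,p_,R_,steps); e=err(q,p_,R_); m=min(m,mg(q),9 if np.linalg.norm(e)<2e-3 else -np.linalg.norm(e)*10);Q.append(q)
        if m<-.5: break
    return m,Q
np.set_printoptions(precision=3,suppress=True,linewidth=120)
if __name__=="__main__":
    q0=D[-1][0];base=Ro.from_matrix(Rt(0));rng=np.random.default_rng(1);t=time.time();best=[]
    while time.time()-t<150:
        roll=rng.choice([0,-np.pi/2,np.pi/2,np.pi]); yaw=rng.uniform(-3,3); ax=rng.uniform(0,6.28);ti=rng.uniform(0,.6)
        W=np.array([rng.uniform(.42,.58),rng.uniform(-.15,.2),rng.uniform(.27,.36)])
        RW=base*Ro.from_euler("z",yaw)*Ro.from_rotvec(ti*np.array([np.cos(ax),np.sin(ax),0]))
        RH=Ro.from_matrix(Rt(30))*Ro.from_euler("z",roll)
        m,Q=evalseq(q0,[(W,RW),(tcp(.111,.062,.12,0),RH),(tcp(.111,.062,.003,0),RH)],6)
        best.append((m,roll,yaw,ax,ti,W,Q)); 
    best.sort(key=lambda b:-b[0]); print(len(best))
    for b in best[:6]: print([round(float(x),3) for x in b[:5]],b[5]); print(np.array(b[6]))
E
python3 search.py
```

```text
1242
[-0.501, 0.0, 1.11, 3.598, 0.075] [0.48  0.062 0.326]
[[-1.126  0.696  1.57   1.781 -0.639  1.399 -0.548]]
[-0.505, 3.142, 2.128, 5.414, 0.222] [0.534 0.148 0.284]
[[-0.928  0.904  1.57   1.707 -1.016  1.715 -1.399]]
[-0.505, 0.0, 2.129, 5.557, 0.333] [0.538 0.09  0.344]
[[-0.77   0.822  1.57   1.638 -1.004  1.839 -1.315]]
[-0.51, 0.0, 1.342, 5.776, 0.197] [0.426 0.179 0.321]
[[-1.199  0.711  1.57   1.806 -0.781  1.612 -0.82 ]]
[-0.512, 3.142, 1.12, 2.352, 0.05] [0.494 0.079 0.335]
[[-1.137  0.671  1.57   1.773 -0.688  1.393 -0.566]]
[-0.512, 0.0, 0.42, 5.662, 0.535] [0.569 0.171 0.308]
[[-0.713  0.953  1.13   1.074 -0.623  1.99  -0.209]]
```

```bash
cat > beam.py <<'E'
from search import *
from multiprocessing import Pool
base=Ro.from_matrix(Rt(0))
def act(a):
    q,seed=a; rng=np.random.default_rng(seed)
    W=np.array([rng.uniform(.4,.65),rng.uniform(-.35,.3),rng.uniform(.3,.42)]);yaw=rng.uniform(-2.5,2.5);ax=rng.uniform(0,6.28);ti=rng.choice([0,rng.uniform(0,.6)])
    x0,r0=fk(q); R=base*Ro.from_euler("z",yaw)*Ro.from_rotvec(ti*np.array([np.cos(ax),np.sin(ax),0]))
    m,Q=evalseq(q,[(W,R)],6); return m,Q[-1],(W,R.as_rotvec())
def fin(a):
    q,roll=a; RH=Ro.from_matrix(Rt(30))*Ro.from_euler("z",roll)
    return evalseq(q,[(tcp(.111,.062,.12,0),RH),(tcp(.111,.062,.003,0),RH)],8)
sc=lambda q:abs(q[4]-1.6)+.7*abs(q[2]+.8)
if __name__=="__main__":
    import os
    beam=[(D[-1][0],[])];P=Pool();n=0;print(os.cpu_count());t=time.time()
    for lev in range(5):
        jobs=[(b[0],1000*lev+37*i+7919*j) for j,b in enumerate(beam) for i in range(600//len(beam))]
        par=[j for j,b in enumerate(beam) for i in range(600//len(beam))]
        r=P.map(act,jobs,chunksize=4)
        c=[(x[1],beam[j][1]+[(x[2],x[1])]) for x,j in zip(r,par) if x[0]>.04]
        c.sort(key=lambda b:sc(b[0]));beam=c[:10];print(lev,time.time()-t,sc(beam[0][0]),beam[0][0])
        fj=[(b[0],rl) for b in beam for rl in(0,-np.pi/2,np.pi,-.8)]
        fr=P.map(fin,fj); k=max(range(len(fr)),key=lambda i:fr[i][0]); print("fin",fr[k][0],fj[k][1])
        if fr[k][0]>.04:
            for w,q in beam[k//4][1]: print(w,q)
            print(fj[k][1],np.array(fr[k][1])); break
        if time.time()-t>300: break
E
timeout 420 python3 beam.py
```

```text
4
0 11.765841007232666 2.22980287251127 [-0.184  0.402  0.532  1.544  0.303  1.528  2.578]
fin -1.0694044712392579 0
1 24.846435546875 1.6339890114386915 [-1.043 -0.085  0.255  2.134  0.705  0.997  1.061]
fin -1.1129646503338408 3.141592653589793
2 38.01397442817688 1.6129860955898758 [-0.75   0.163  0.071  2.023  0.597  1.196 -0.389]
fin 0.04060285651803763 -1.5707963267948966
(array([ 0.511, -0.188,  0.383]), array([ 0.807, -2.648,  0.627])) [-0.479  0.393  0.632  1.577  0.307  1.355  2.206]
(array([0.406, 0.076, 0.339]), array([0.013, 2.738, 0.1  ])) [-0.833 -0.176  0.376  2.19   0.26   0.736  0.952]
(array([0.407, 0.087, 0.351]), array([ 2.453,  0.976, -0.516])) [-0.634  0.334  0.017  1.691  0.333  1.61  -1.501]
-1.5707963267948966 [[-0.185  0.271 -0.129  2.318  1.31   0.211 -0.025]
 [-0.001  0.549 -0.344  2.29   2.087  0.373 -0.757]]
```

```bash
cat > beam2.py <<'E'
from beam import *
ROLLS=(0,-np.pi/2,np.pi,np.pi/2)
def run(q0,fin,sc,levels=3,N=900,want=.12,keep=40,tmax=150):
    beam=[(q0,[])];P=Pool();t=time.time();top=(-9,)
    for lev in range(levels):
        fj=[(b[0],r) for b in beam for r in ROLLS]; fr=P.map(fin,fj)
        k=max(range(len(fr)),key=lambda i:fr[i][0])
        if fr[k][0]>top[0]: top=(fr[k][0],fj[k][1],beam[k//4][1],fr[k][1])
        print(lev,fr[k][0].round(3),round(time.time()-t))
        if top[0]>want or time.time()-t>tmax: break
        K=N//len(beam); jobs=[(b[0],100003*lev+37*i+7919*j) for j,b in enumerate(beam) for i in range(K)]
        r=P.map(act,jobs,chunksize=4)
        c=[(x[1],beam[i//K][1]+[(x[2],x[1])]) for i,x in enumerate(r) if x[0]>.08]
        c.sort(key=lambda b:sc(b[0]));beam=c[:keep]
    print("margin",top[0],"roll",top[1])
    for w,q in top[2]: print(w,q)
    print(np.array(top[3])); return top
if __name__=="__main__": run(D[-1][0],fin,sc,levels=5)
E
timeout 400 python3 beam2.py
```

```text
0 -1.22 0
1 -1.069 24
2 -0.358 47
3 0.071 71
4 0.07 94
margin 0.07081207655114904 roll 3.141592653589793
(array([0.407, 0.003, 0.32 ]), array([ 1.318, -2.852, -0.   ])) [-0.727  0.102  0.679  1.946 -0.071  1.117  2.417]
(array([0.404, 0.19 , 0.346]), array([2.13 , 1.602, 0.237])) [-0.909  0.067 -0.048  2.008  0.565  1.112 -1.505]
(array([0.54 , 0.057, 0.307]), array([-1.941, -2.237,  0.519])) [-0.314  0.531  0.115  1.386  0.042  1.586 -0.07 ]
[[-0.109  0.273 -0.224  2.316  1.329  0.241  1.526]
 [ 0.031  0.554 -0.39   2.288  2.051  0.394  0.854]]
```

```bash
cat > to.py <<'E'
import sys,json
from go import *
def relR(x,R):
    s=get_state(); r=Ro.from_rotvec(s["eef_rot"])
    d=(r.inv()*R).as_rotvec(); c=r.as_matrix().T@(np.array(x)-s["position"])*100
    print("cm",c.round(1),"dr",d.round(3),"rows",round(max(np.linalg.norm(d)/.187,np.linalg.norm(c)/6.25),1))
if __name__=="__main__":
    a=list(map(float,sys.argv[1:])); relR(a[:3],Ro.from_rotvec(a[3:6]))
E
python3 to.py .407 .003 .32 1.318 -2.852 0
```

```text
cm [-6.1 -5.8 -6.4] dr [-0.059 -0.129 -2.483] rows 13.3
```

```bash
python3 -m pendant '[{"translation":[-0.45,-0.45,-0.5],"dr":[-0.004,-0.01,-0.186],"hand":0},{"translation":[-0.9,-0.9,-1],"dr":[-0.008,-0.02,-0.372],"hand":0},{"translation":[-1.35,-1.3,-1.45],"dr":[-0.012,-0.03,-0.558],"hand":0},{"translation":[-1.8,-1.75,-1.9],"dr":[-0.016,-0.04,-0.744],"hand":0},{"translation":[-2.25,-2.2,-2.4],"dr":[-0.02,-0.05,-0.93],"hand":0},{"translation":[-2.7,-2.6,-2.9],"dr":[-0.025,-0.06,-1.116],"hand":0},{"translation":[-3.2,-3.05,-3.35],"dr":[-0.03,-0.07,-1.3],"hand":0},{"translation":[-3.6,-3.5,-3.8],"dr":[-0.035,-0.077,-1.486],"hand":0}]' | grep -E "t:|force"; python3 to.py .407 .003 .32 1.318 -2.852 0; python3 log.py
```

```text
t: 7.0
eef_rot: [-0.194, -3.102, 0.06]
wrist_force: [-0.0, 0.0, -1.0]
gripper_force: 60.1
cm [ 1.8 -2.8 -2.7] dr [-0.022 -0.048 -0.99 ] rows 5.3
[-0.879  0.235  0.862  1.936 -0.161  1.093  1.496]
```

```bash
python3 -m pendant '[{"translation":[0.3,-0.5,-0.5],"dr":[0,-0.01,-0.186],"hand":0},{"translation":[0.6,-1,-1],"dr":[0,-0.02,-0.372],"hand":0},{"translation":[1,-1.5,-1.5],"dr":[0,-0.03,-0.558],"hand":0},{"translation":[1.4,-2.2,-2.2],"dr":[-0.02,-0.04,-0.744],"hand":0},{"translation":[1.8,-2.8,-2.7],"dr":[-0.02,-0.05,-0.93],"hand":0},{"translation":[1.8,-2.8,-2.7],"dr":[-0.02,-0.05,-1],"hand":0}]' | grep -E "t:|force"; python3 to.py .404 .19 .346 2.13 1.602 .237; python3 log.py
```

```text
t: 7.75
eef_rot: [-1.326, 2.845, -0.002]
wrist_force: [-0.5, 0.2, -1.2]
gripper_force: 60.2
cm [-14.2  12.3  -2.6] dr [ 0.056 -0.683  2.65 ] rows 14.6
[-0.744  0.099  0.699  1.95  -0.071  1.114  2.426]
```

```bash
python3 -m pendant '[{"translation":[-0.95,0.82,-0.2],"dr":[0.004,-0.046,0.177],"hand":0},{"translation":[-1.9,1.64,-0.35],"dr":[0.008,-0.091,0.353],"hand":0},{"translation":[-2.85,2.46,-0.5],"dr":[0.011,-0.137,0.53],"hand":0},{"translation":[-3.8,3.28,-0.7],"dr":[0.015,-0.182,0.707],"hand":0},{"translation":[-4.75,4.1,-0.85],"dr":[0.019,-0.228,0.883],"hand":0},{"translation":[-5.7,4.92,-1],"dr":[0.022,-0.273,1.06],"hand":0},{"translation":[-6.65,5.74,-1.2],"dr":[0.026,-0.319,1.237],"hand":0},{"translation":[-7.6,6.56,-1.4],"dr":[0.03,-0.364,1.413],"hand":0}]' | grep -E "t:|force"; python3 to.py .404 .19 .346 2.13 1.602 .237; python3 log.py
```

```text
t: 8.75
eef_rot: [0.731, 2.733, 0.162]
wrist_force: [0.5, -0.2, -1.2]
gripper_force: 60.0
cm [ 4.2  7.8 -1. ] dr [ 0.023 -0.328  1.269] rows 7.0
[-0.896 -0.108  0.385  2.133  0.235  0.819  0.406]
```

```bash
python3 -m pendant '[{"translation":[0.6,1.1,-0.15],"dr":[0.003,-0.046,0.18],"hand":0},{"translation":[1.2,2.2,-0.3],"dr":[0.006,-0.092,0.36],"hand":0},{"translation":[1.8,3.3,-0.45],"dr":[0.01,-0.138,0.54],"hand":0},{"translation":[2.4,4.4,-0.6],"dr":[0.013,-0.184,0.72],"hand":0},{"translation":[3,5.5,-0.75],"dr":[0.016,-0.23,0.9],"hand":0},{"translation":[3.6,6.6,-0.9],"dr":[0.02,-0.28,1.08],"hand":0},{"translation":[4.2,7.8,-1],"dr":[0.023,-0.328,1.269],"hand":0},{"translation":[4.2,7.8,-1],"dr":[0.023,-0.328,1.269],"hand":0}]' | grep -E "t:|force"; python3 to.py .54 .057 .307 -1.941 -2.237 .519; python3 log.py; timeout 200 python3 -c "
from beam2 import *
run(D[-1][0],fin,sc,levels=2,want=.1)"
```

```text
t: 9.75
eef_rot: [2.127, 1.608, 0.236]
wrist_force: [-1.5, -1.1, -0.9]
gripper_force: 60.0
cm [-8.1 12.9 12.3] dr [ 0.754  0.046 -0.479] rows 4.8
[-0.96   0.067  0.006  2.011  0.561  1.106 -1.498]
0 -0.482 0
1 0.053 23
margin 0.05338005028544476 roll 3.141592653589793
(array([0.587, 0.143, 0.347]), array([ 1.165,  2.554, -0.755])) [-0.611  0.545  0.032  1.335  0.455  1.6    0.068]
[[-0.153  0.272 -0.169  2.317  1.319  0.223  1.537]
 [ 0.012  0.551 -0.363  2.289  2.072  0.381  0.831]]
```

```bash
python3 -m pendant '[{"translation":[-1.6,2.6,2.5],"dr":[0.151,0.009,-0.096],"hand":0},{"translation":[-3.2,5.2,4.9],"dr":[0.302,0.018,-0.192],"hand":0},{"translation":[-4.9,7.7,7.4],"dr":[0.452,0.028,-0.287],"hand":0},{"translation":[-6.5,10.3,9.8],"dr":[0.603,0.037,-0.383],"hand":0},{"translation":[-8.1,12.9,12.3],"dr":[0.754,0.046,-0.479],"hand":0},{"translation":[-8.1,12.9,12.3],"dr":[0.754,0.046,-0.479],"hand":0}]' | grep -E "t:|force"; python3 log.py; python3 - <<'E'
from beam import *
q=D[-1][0]
for r in(np.pi,np.pi/2,-np.pi/2,2.7): print(r,fin((q,r)))
from to import relR
relR(tcp(.111,.062,.12,-.0),Ro.from_matrix(Rt(30))*Ro.from_euler("z",np.pi)); print(tcp(.111,.062,.12,0))
E
```

```text
t: 10.5
eef_rot: [-1.944, -2.233, 0.524]
wrist_force: [-0.5, 1.1, -1.7]
gripper_force: 60.0
[-0.334  0.539  0.166  1.379  0.027  1.588 -0.042]
3.141592653589793 (np.float64(0.05462258121659999), [array([-0.15 ,  0.272, -0.173,  2.317,  1.32 ,  0.225,  1.536]), array([ 0.013,  0.551, -0.364,  2.289,  2.071,  0.382,  0.832])])
1.5707963267948966 (np.float64(-1.3452266841673541), [array([-0.699,  0.302,  0.537,  2.333, -0.499,  0.17 , -1.343])])
-1.5707963267948966 (np.float64(-0.8613443347390094), [array([-0.495,  0.277,  0.264,  2.328,  1.044,  0.17 ,  0.246])])
2.7 (np.float64(-1.0728756773513717), [array([-0.764,  0.32 ,  0.63 ,  2.336, -1.09 ,  0.17 , -1.866])])
cm [ 1.4  3.9 11.4] dr [-0.157 -1.227 -2.655] rows 15.7
[0.54  0.049 0.186]
```

```bash
python3 -m pendant '[{"translation":[0.09,0.24,0.71],"dr":[-0.01,-0.077,-0.166],"hand":0},{"translation":[0.18,0.49,1.43],"dr":[-0.02,-0.153,-0.332],"hand":0},{"translation":[0.26,0.73,2.14],"dr":[-0.029,-0.23,-0.498],"hand":0},{"translation":[0.35,0.98,2.85],"dr":[-0.039,-0.307,-0.664],"hand":0},{"translation":[0.44,1.22,3.56],"dr":[-0.049,-0.383,-0.83],"hand":0},{"translation":[0.53,1.46,4.28],"dr":[-0.059,-0.46,-0.996],"hand":0},{"translation":[0.61,1.7,5],"dr":[-0.069,-0.537,-1.162],"hand":0},{"translation":[0.7,1.95,5.7],"dr":[-0.079,-0.614,-1.328],"hand":0}]' | grep -E "t:|force|posi"; python3 log.py; cat > ins2.py <<'E'
# ins2.py pocket_y d h off(mm, +rack y) [ox]: roll pi goal
import sys
from ins import *; from to import relR
y,d,h,off,ox=[float(a)/1000 for a in (sys.argv[1:]+["0"])[:5]]
g=tcp(y,d,h,off,ox); print(g.round(4)); relR(g,Ro.from_matrix(Rt(30))*Ro.from_euler("z",np.pi))
E
python3 ins2.py 111 62 120 -3; python3 - <<'E'
from beam import *
print(fin((D[-1][0],np.pi)))
E
```

```text
t: 11.5
position: [0.5391, 0.0549, 0.2468]
eef_rot: [-0.064, 2.896, -0.722]
wrist_force: [-0.1, -0.4, -0.9]
gripper_force: 60.1
[-0.447  0.393 -0.104  1.861  0.616  1.095  0.723]
[0.5395 0.0462 0.1863]
cm [0.9 2.1 5.7] dr [-0.078 -0.603 -1.318] rows 7.8
(np.float64(0.055268235966243), [array([-0.148,  0.272, -0.175,  2.317,  1.32 ,  0.225,  1.535]), array([ 0.014,  0.551, -0.365,  2.289,  2.07 ,  0.383,  0.833])])
```

```bash
python3 -m pendant '[{"translation":[0.11,0.26,0.71],"dr":[-0.01,-0.075,-0.165],"hand":0},{"translation":[0.22,0.53,1.43],"dr":[-0.02,-0.151,-0.33],"hand":0},{"translation":[0.34,0.79,2.14],"dr":[-0.029,-0.226,-0.494],"hand":0},{"translation":[0.45,1.05,2.85],"dr":[-0.039,-0.302,-0.659],"hand":0},{"translation":[0.56,1.3,3.56],"dr":[-0.049,-0.377,-0.824],"hand":0},{"translation":[0.68,1.6,4.28],"dr":[-0.059,-0.452,-0.989],"hand":0},{"translation":[0.9,2.1,5.7],"dr":[-0.078,-0.603,-1.318],"hand":0},{"translation":[0.9,2.1,5.7],"dr":[-0.078,-0.603,-1.318],"hand":0}]' | grep -E "t:|force|posi"; python3 log.py; python3 ins2.py 111 62 75 -3;  python3 - <<'E'
from rig import *
import cv2
s=snapshot("wrist"); cv2.imwrite("pics/w3.png",s["img"][60:420,100:500,::-1])
E
```

```text
t: 12.5
position: [0.5371, 0.0459, 0.1856]
eef_rot: [-1.891, 1.976, -0.526]
wrist_force: [0.1, -0.4, -2.0]
gripper_force: 60.1
[-0.144  0.269 -0.17   2.323  1.316  0.219  1.546]
[0.562  0.0452 0.1473]
cm [-0.  -0.3  4.6] dr [ 0.004 -0.001 -0.001] rows 0.7
```

View pics/w3.png

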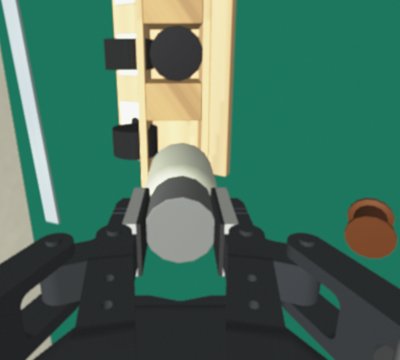

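Bottle is in line with the row, at the mouth of pocket 1, with the pot one pocket further up the picture. Inserting.

```bash
python3 -m pendant '[{"translation":[0,-0.2,3],"dr":[0.004,0,0],"hand":0},{"translation":[0,-0.25,5],"dr":[0.004,0,0],"hand":0},{"translation":[0,-0.25,6.2],"dr":[0.004,0,0],"hand":0},{"translation":[0,-0.25,7.2],"dr":[0.004,0,0],"hand":0},{"translation":[0,-0.25,8.2],"dr":[0.004,0,0],"hand":0},{"translation":[0,-0.25,8.2],"dr":[0.004,0,0],"hand":0}]' | grep -E "t:|force|posi"; python3 ins2.py 111 62 2 -3
```

```text
t: 13.3
position: [0.5808, 0.043, 0.1158]
eef_rot: [-1.881, 1.984, -0.531]
wrist_force: [-2.5, -0.8, -3.3]
gripper_force: 60.1
[0.5985 0.0436 0.0841]
cm [-0.2  0.1  3.6] dr [ 0.001 -0.006 -0.009] rows 0.6
```

```bash
python3 -m pendant '[{"translation":[-0.05,0.05,0.8],"dr":[0,0,0],"hand":0},{"translation":[-0.05,0.05,1.6],"dr":[0,0,0],"hand":0},{"translation":[-0.05,0.05,2.4],"dr":[0,0,0],"hand":0},{"translation":[-0.05,0.05,2.4],"dr":[0,0,0],"hand":0}]' | grep -E "t:|force|posi"; python3 ins2.py 111 62 2 -3
```

```text
t: 13.8
position: [0.5928, 0.0427, 0.0953]
eef_rot: [-1.881, 1.982, -0.533]
wrist_force: [-3.2, 0.7, -6.3]
gripper_force: 59.8
[0.5985 0.0436 0.0841]
cm [-0.1  0.1  1.2] dr [-0.    -0.006 -0.007] rows 0.2
```

```bash
python3 -m pendant '[{"translation":[0,0.05,0.5],"dr":[0,0,0],"hand":0},{"translation":[0,0.05,0.9],"dr":[0,0,0],"hand":0},{"translation":[0,0.05,1.2],"dr":[0,0,0],"hand":0},{"translation":[0,0.05,1.2],"dr":[0,0,0],"hand":0}]' | grep -E "t:|force|posi"; python3 ins2.py 111 62 0 -3
```

```text
t: 14.3
position: [0.5976, 0.0421, 0.088]
eef_rot: [-1.881, 1.978, -0.538]
wrist_force: [-34.6, -1.6, 40.7]
gripper_force: 69.7
[0.5995 0.0436 0.0824]
cm [-0.2  0.1  0.6] dr [-0.005 -0.006 -0.006] rows 0.1
```

```bash
python3 -m pendant '[{"translation":[0,0,-0.5],"dr":[0,0,0],"hand":0},{"translation":[0,0,-0.5],"dr":[0,0,0],"hand":0.7},{"translation":[0,0,-0.5],"dr":[0,0,0],"hand":0.7},{"translation":[0,0,-0.5],"dr":[0,0,0],"hand":0.7},{"translation":[0,0,-3],"dr":[0,0,0],"hand":0.7},{"translation":[0,0,-6],"dr":[0,0,0],"hand":0},{"translation":[0,0,-6],"dr":[0,0,0],"hand":0},{"translation":[0,0,-6],"dr":[0,0,0],"hand":0}]' | grep -E "t:|force|posi|width"; python3 ins2.py 111 82 2 0
```

```text
t: 15.3
position: [0.5705, 0.0436, 0.1374]
eef_rot: [-1.88, 1.979, -0.538]
wrist_force: [1.0, -0.1, -1.0]
gripper_width: 0.0054
gripper_force: 0.0
[0.5886 0.047  0.1014]
cm [-0.4  0.3  4. ] dr [-0.005 -0.007 -0.006] rows 0.6
```

```bash
python3 -m pendant '[{"translation":[-0.4,0.3,2],"dr":[0,0,0],"hand":0},{"translation":[-0.4,0.3,3],"dr":[0,0,0],"hand":0},{"translation":[-0.4,0.3,3.4],"dr":[0,0,0],"hand":0},{"translation":[-0.4,0.3,3.7],"dr":[0,0,0],"hand":0},{"translation":[-0.4,0.3,3.7],"dr":[0,0,0],"hand":0}]' | grep -E "t:|force|posi|width"; python3 ins2.py 111 82 0 0
```

```text
t: 15.92
position: [0.584, 0.0469, 0.1039]
eef_rot: [-1.883, 1.98, -0.534]
wrist_force: [-15.9, 1.3, 13.4]
gripper_width: 0.0001
gripper_force: 10.2
[0.5896 0.047  0.0997]
cm [-0.  -0.3  0.6] dr [-0.001 -0.006 -0.006] rows 0.1
```

```bash
python3 -m pendant '[{"translation":[0,-0.2,0.2],"dr":[0,0,0],"hand":0},{"translation":[0,-0.2,0.2],"dr":[0,0,0],"hand":0}]' | grep -E "t:|force|posi"; python3 -m pendant '[{"translation":[0,0,0.2],"dr":[0,0,0],"hand":0},{"translation":[0,0,0.2],"dr":[0,0,0],"hand":0}]' | grep -E "t:|force|posi"; python3 ins2.py 111 82 0 0
```

```text
t: 16.18
position: [0.5844, 0.0471, 0.1038]
eef_rot: [-1.885, 1.979, -0.533]
wrist_force: [-38.7, -0.5, 42.5]
gripper_force: 28.1
t: 16.42
position: [0.5843, 0.0472, 0.1035]
eef_rot: [-1.885, 1.977, -0.534]
wrist_force: [-57.7, -0.3, 72.0]
gripper_force: 45.6
[0.5896 0.047  0.0997]
cm [-0.  -0.3  0.6] dr [-0.002 -0.005 -0.004] rows 0.1
```

```bash
python3 -m pendant '[{"translation":[0,0,-2],"dr":[0,0,0],"hand":0},{"translation":[0,0,-7],"dr":[0,0,0],"hand":0.5},{"translation":[0,4,-10],"dr":[0,0,0],"hand":1},{"translation":[0,8,-11],"dr":[0,0,0],"hand":1},{"translation":[0,8,-11],"dr":[0,0,0],"hand":1}]' | grep -E "t:|force|posi"; python3 log.py;  python3 - <<'E'
from rig import *
import cv2,numpy as np
t=snapshot("top")["img"][170:220,235:370,::-1]; s=snapshot("scene")["img"][160:240,215:285,::-1]
a=cv2.resize(t,(0,0),fx=3.3,fy=3.3,interpolation=cv2.INTER_CUBIC); b=cv2.resize(s,(0,0),fx=5,fy=5,interpolation=cv2.INTER_CUBIC)
c=np.zeros((400,a.shape[1]+b.shape[1],3),np.uint8); c[:a.shape[0],:a.shape[1]]=a; c[:,a.shape[1]:]=b; print(c.shape,a.shape); cv2.imwrite("pics/s1.png",c)
E
```

```text
t: 17.05
position: [0.4899, 0.0564, 0.1409]
eef_rot: [-1.93, 1.997, -0.541]
wrist_force: [-0.7, -0.2, -1.0]
gripper_force: 0.0
[ 0.154  0.37  -0.699  2.438  1.641  0.496  1.112]
(400, 796, 3) (165, 446, 3)
```

View pics/s1.png

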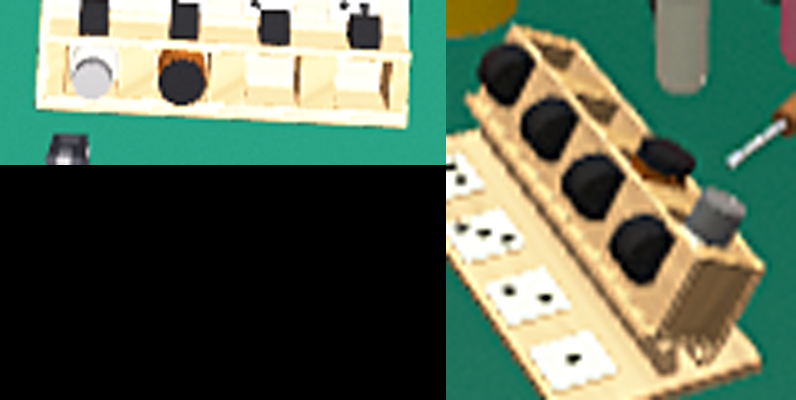

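Short stands in pocket 1: cap top at (91,78) in the top panel and about (724,204) in the scene panel. Pot lid is at (182,77) / (667,158). I'll measure the cap height against the lid.

```bash
python3 - <<'E' 
import numpy as np, io, contextlib
with contextlib.redirect_stdout(io.StringIO()):
    import fit
from fit import *
p=np.load("rack.npy")
def T(a,b):
    A=(np.array(a)+.5)/3.3-.5+[235,170]; B=(np.array(b)-[446,0]+.5)/5-.5+[215,160]
    r=least_squares(lambda X:np.r_[proj("top",X)-A,proj("scene",X)-B],[.5,0,.1]); return r.x,r.fun
def crad(X):
    C,D=np.cos(p[2]),np.sin(p[2]); d=X[:2]-p[:2]; x=C*d[0]+D*d[1]; y=-D*d[0]+C*d[1]; x-=p[4]; z=X[2]-p[5]
    return np.array([x*c+z*s,y,-x*s+z*c])
for b in((724,204),(722,206),(726,202)):
    X,f=T((91,78),b); print("cap",X.round(4),crad(X).round(4),f.round(1))
X,f=T((182,77),(667,158)); print("lid",X.round(4),crad(X).round(4),f.round(1))
E
```

```text
cap [0.5887 0.0463 0.1028] [0.0003 0.1102 0.0851] [-0.5  0.6 -0.9 -0.2]
cap [0.5893 0.0461 0.1012] [1.00e-04 1.10e-01 8.34e-02] [-0.4  0.5 -0.7 -0.2]
cap [0.588  0.0465 0.1044] [0.0005 0.1104 0.0869] [-0.5  0.7 -1.1 -0.2]
lid [ 0.5916 -0.0271  0.0941] [0.0012 0.037  0.0746] [-0.6  0.8 -1.2 -0.3]
```

```bash
python3 - <<'E'
from search import *; from to import relR
R=Ro.from_matrix(Rt(0))*Ro.from_euler("z",np.pi); q=D[-1][0]
W=np.array([.53,.15,.2]); U=np.array([.50,.11,.25])
print(evalseq(q,[(U,R),(W,R),(np.array([.4385,.2726,.2]),R)])); relR(W,R); relR(U,R)
E
```

```text
(np.float64(0.43292672943823307), [array([ 0.323,  0.421, -0.902,  1.812,  0.37 ,  1.089,  2.387]), array([ 0.196,  0.527, -0.849,  1.792,  0.456,  1.031,  2.271]), array([-0.054,  0.479, -0.866,  1.875,  0.434,  0.988,  1.988])])
cm [-9.6 -6.1 -4. ] dr [-0.491 -0.037  0.003] rows 2.6
cm [-5.2 -5.9 -9.6] dr [-0.491 -0.037  0.003] rows 2.6
```

```bash
python3 -m pendant '[{"translation":[-1.7,-2,-4],"dr":[-0.16,-0.012,0],"hand":1},{"translation":[-4,-4,-7],"dr":[-0.33,-0.025,0],"hand":1},{"translation":[-7,-6,-7],"dr":[-0.491,-0.037,0],"hand":1},{"translation":[-9.6,-6.1,-4],"dr":[-0.491,-0.037,0],"hand":1},{"translation":[-9.6,-6.1,-4],"dr":[-0.491,-0.037,0],"hand":1},{"translation":[-9.6,-6.1,-4],"dr":[-0.491,-0.037,0],"hand":1}]' | grep -E "t:|force|posi"; python3 log.py;  python3 - <<'E'
import io,contextlib
with contextlib.redirect_stdout(io.StringIO()): from fit import world
from rig import *
import cv2,numpy as np,pickle
s=snapshot("wrist"); cv2.imwrite("pics/w4.png",cv2.resize(s["img"][:,:,::-1],(800,600),interpolation=cv2.INTER_CUBIC)); pickle.dump(s,open("w4.pkl","wb"))
p=np.load("rack.npy"); f=210/np.tan(np.radians(s["vfov"])/2)
def pr(X):
    c=s["R"]@X+s["t"]; return ((np.array([s["cx"],s["cy"]])+f*c[:2]/c[2]+.5)*800/560-.5).round(0)
for n,q in dict(lid=(-.0005,.037,.076),cap0=(-.0005,.111,.082),cap6=(-.0005,.111,.088),bigendfront=(-.0265,.133,.06),p1far=(.0245,.089,.06)).items(): print(n,pr(world(p,"k",q)))
E
```

```text
t: 18.0
position: [0.5334, 0.1524, 0.1998]
eef_rot: [-2.175, 2.265, -0.003]
wrist_force: [-0.7, -0.4, -0.9]
gripper_force: 0.0
[ 0.164  0.519 -0.802  1.786  0.434  1.02   2.296]
lid [254. -76.]
cap0 [269.  98.]
cap6 [273.  96.]
bigendfront [308. 148.]
p1far [203.  51.]
```

View pics/w4.png

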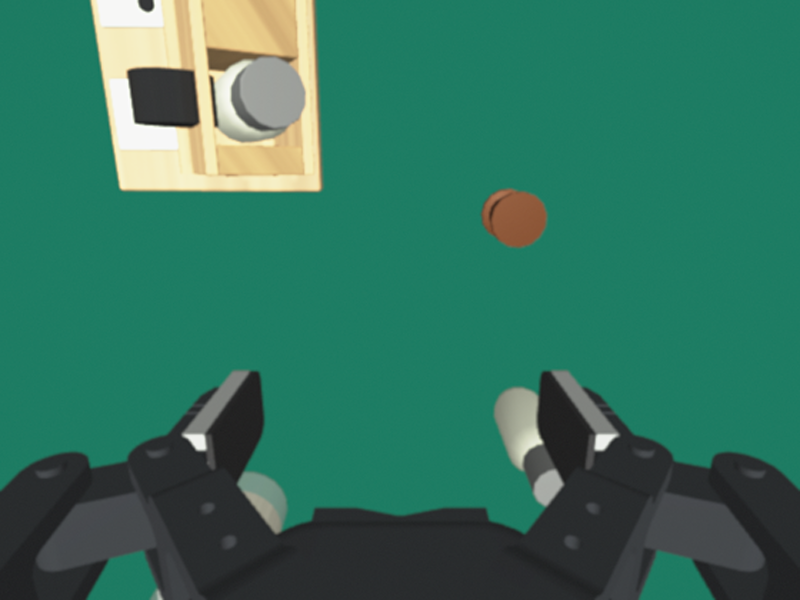

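Last view: cap top at (269,93), front rim outer edge at about x=316, with the rim 5–8 px to the robot side of the fit. So the real rack sits about 5 mm further along the axis. The rigid stop at 92 N fits that: short is home. Next is the middle bottle.

```bash
cat > dn.py <<'E'
import sys; from to import *
a=list(map(float,sys.argv[1:])); relR(a,Ro.from_matrix(Rt(0))*Ro.from_euler("z",np.pi))
E
python3 dn.py .4385 .2735 .15
```

```text
cm [-11.9   9.5   4.9] dr [-0.002 -0.005  0.005] rows 2.6
```

```bash
python3 -m pendant '[{"translation":[-4,3.2,0],"dr":[0,0,0],"hand":1},{"translation":[-8,6.4,0],"dr":[0,0,0],"hand":1},{"translation":[-11.9,9.5,1],"dr":[0,0,0],"hand":1},{"translation":[-11.9,9.5,4.9],"dr":[0,0,0],"hand":1},{"translation":[-11.9,9.5,4.9],"dr":[0,0,0],"hand":1},{"translation":[-11.9,9.5,4.9],"dr":[0,0,0],"hand":1}]' | grep -E "t:|force|posi"; python3 dn.py .4385 .2735 .079; python3 - <<'E'
from rig import *
import numpy as np,cv2
s=snapshot("wrist");k=s["img"].astype(int); g=(abs(k[:,:,0]-k[:,:,1])<14)&(abs(k[:,:,1]-k[:,:,2])<14)&(k.sum(2)>330)
n,l,st,c=cv2.connectedComponentsWithStats(g.astype(np.uint8)); f=210/np.tan(np.radians(s["vfov"])/2)
for i in range(1,n):
    if st[i,4]>150:
        u,v=c[i]; d=s["R"].T@np.array([(u-s["cx"])/f,(v-s["cy"])/f,1]); o=-s["R"].T@s["t"]; print(st[i],c[i].round(1),(o+d*(.102-o[2])/d[2]).round(4))
E
```

```text
t: 18.9
position: [0.4394, 0.2737, 0.1523]
eef_rot: [2.179, -2.263, 0.004]
wrist_force: [1.3, 0.2, 0.3]
gripper_force: 0.0
cm [0.  0.1 7.3] dr [-0.002 -0.002  0.005] rows 1.2
[ 258  210   43   41 1374] [278.9 229.7] [0.4397 0.2732 0.102 ]
[127 260  47  56 706] [148.1 287.9] [0.5283 0.311  0.102 ]
[387 260  46  56 704] [411.7 288.1] [0.3531 0.3176 0.102 ]
```

```bash
python3 -m pendant '[{"translation":[0,0,4],"dr":[0,0,0],"hand":1},{"translation":[0,0,7.3],"dr":[0,0,0],"hand":1},{"translation":[0,0,7.3],"dr":[0,0,0],"hand":1},{"translation":[0,0,7.3],"dr":[0,0,0],"hand":0},{"translation":[0,0,7.3],"dr":[0,0,0],"hand":0},{"translation":[0,0,7.3],"dr":[0,0,0],"hand":0},{"translation":[0,0,7.3],"dr":[0,0,0],"hand":0},{"translation":[0,0,7.3],"dr":[0,0,0],"hand":0}]' | grep -E "t:|force|posi|wid"; python3 log.py; python3 - <<'E'
from search import *; from to import relR
R0=Ro.from_matrix(Rt(0))*Ro.from_euler("z",np.pi);RH=Ro.from_matrix(Rt(30))*Ro.from_euler("z",np.pi); q=D[-1][0]; A=np.array
L=(A([.4385,.2735,.26]),R0)
for M in((.42,0,.26),(.47,-.05,.27),(.42,-.15,.26),(.5,-.1,.3)):
  print(M,evalseq(q,[L,(A(M),R0),(tcp(-.037,.079,.11,0),RH),(tcp(-.037,.079,.005,0),RH),(tcp(-.037,.079,.09,0),RH)]))
E
```

```text
t: 19.95
position: [0.4395, 0.2747, 0.0794]
eef_rot: [-2.179, 2.261, -0.002]
wrist_force: [-0.2, -1.7, 7.7]
gripper_width: 0.0252
gripper_force: 58.4
[-0.184  0.621 -0.704  2.009  0.604  0.728  1.842]
(0.42, 0, 0.26) (np.float64(-0.7980114496910722), [array([-0.041,  0.408, -0.866,  1.785,  0.345,  1.107,  2.075]), array([ 0.594,  0.236, -0.863,  1.995,  0.213,  1.002,  2.728]), array([ 0.422,  0.264, -0.372,  2.309,  0.861,  0.17 ,  2.347])])
(0.47, -0.05, 0.27) (np.float64(-0.797870831546949), [array([-0.041,  0.408, -0.866,  1.785,  0.345,  1.107,  2.075]), array([ 0.643,  0.315, -0.838,  1.868,  0.265,  1.074,  2.8  ]), array([ 0.422,  0.264, -0.372,  2.309,  0.861,  0.17 ,  2.347])])
(0.42, -0.15, 0.26) (np.float64(-1.601882408331907), [array([-0.041,  0.408, -0.866,  1.785,  0.345,  1.107,  2.075]), array([ 0.998,  0.312, -0.985,  1.939,  0.3  ,  1.045,  2.82 ])])
(0.5, -0.1, 0.3) (np.float64(-0.6465341320022749), [array([-0.041,  0.408, -0.866,  1.785,  0.345,  1.107,  2.075]), array([ 0.724,  0.356, -0.859,  1.735,  0.289,  1.184,  2.82 ])])
```

```bash
cat > plan.py <<'E'
import sys
from beam2 import *
Y,DD=float(sys.argv[1]),float(sys.argv[2]); pre=np.array(list(map(float,sys.argv[3:6]))) if len(sys.argv)>5 else None
def fin(a):
    q,roll=a; RH=Ro.from_matrix(Rt(30))*Ro.from_euler("z",roll)
    return evalseq(q,[(tcp(Y,DD,.1,0),RH),(tcp(Y,DD,.005,0),RH),(tcp(Y,DD,.1,0),RH)],8)
if __name__=="__main__":
    q=D[-1][0]
    if pre is not None: q=move(q,pre,fk(q)[1])
    run(q,fin,sc,levels=3,N=1000,want=.03,keep=150)
E
timeout 170 python3 plan.py -.037 .079 .4385 .2735 .26
```

```text
0 -0.89 0
1 -0.285 46
2 0.164 87
margin 0.16369914195451862 roll 0
(array([ 0.411, -0.056,  0.367]), array([1.686, 1.945, 0.001])) [ 0.541 -0.154 -0.799  2.156  0.493  0.824 -0.418]
(array([0.518, 0.161, 0.35 ]), array([ 2.872,  0.12 , -0.125])) [ 0.041  0.511 -0.937  1.445  0.517  1.65  -2.4  ]
[[ 0.953  0.445 -1.131  2.296  1.416  0.439 -1.343]
 [ 0.814  0.688 -1.064  2.282  1.796  0.604 -1.659]
 [ 0.939  0.436 -1.107  2.296  1.413  0.423 -1.34 ]]
```

```bash
python3 -m pendant '[{"translation":[0,0,-5],"dr":[0,0,0],"hand":0},{"translation":[0,0,-11],"dr":[0,0,0],"hand":0},{"translation":[0,0,-18],"dr":[0,0,0],"hand":0},{"translation":[0,0,-18],"dr":[0,0,0],"hand":0}]' | grep -E "t:|force|posi|wid"; python3 log.py
```

```text
t: 20.45
position: [0.4399, 0.2762, 0.2626]
eef_rot: [-2.176, 2.258, -0.004]
wrist_force: [0.3, -0.6, -2.3]
gripper_width: 0.0251
gripper_force: 60.2
[-0.04   0.407 -0.872  1.782  0.348  1.108  2.076]
```

```bash
date; python3 to.py .411 -.056 .367 1.686 1.945 0; ls -l --time-sort=yes --time=birth pics | tail -1; stat -c %w pics/top0.png
```

```text
Mon Nov 30 04:09:14 UTC 2026
cm [ 33.3   1.6 -10.5] dr [ 0.582 -0.592  2.849] rows 15.9
2026-11-30 03:43:22.426628786 +0000ls: unrecognized option '--time-sort=yes'
Try 'ls --help' for more information.
```

```bash
python3 -m pendant '[{"translation":[2.1,0.1,-0.66],"dr":[0.036,-0.037,0.178],"hand":0},{"translation":[4.2,0.2,-1.3],"dr":[0.073,-0.074,0.356],"hand":0},{"translation":[6.2,0.3,-2],"dr":[0.109,-0.111,0.534],"hand":0},{"translation":[8.3,0.4,-2.6],"dr":[0.146,-0.148,0.712],"hand":0},{"translation":[10.4,0.5,-3.3],"dr":[0.182,-0.185,0.89],"hand":0},{"translation":[12.5,0.6,-3.9],"dr":[0.218,-0.222,1.068],"hand":0},{"translation":[14.6,0.7,-4.6],"dr":[0.255,-0.259,1.246],"hand":0},{"translation":[16.6,0.8,-5.2],"dr":[0.291,-0.296,1.424],"hand":0}]' | grep -E "t:|force"; python3 to.py .411 -.056 .367 1.686 1.945 0;python3 log.py
```

```text
t: 21.45
eef_rot: [-0.117, 2.759, -0.007]
wrist_force: [0.1, 0.9, -1.1]
gripper_force: 60.0
cm [  0.4 -16.3  -6. ] dr [ 0.282 -0.298  1.422] rows 7.9
[ 0.163 -0.034 -0.626  2.162  0.223  0.672  1.038]
```

```bash
python3 -m pendant '[{"translation":[0.05,-2,-0.75],"dr":[0.035,-0.037,0.178],"hand":0},{"translation":[0.1,-4.1,-1.5],"dr":[0.07,-0.074,0.356],"hand":0},{"translation":[0.15,-6.1,-2.25],"dr":[0.106,-0.112,0.533],"hand":0},{"translation":[0.2,-8.2,-3],"dr":[0.141,-0.149,0.711],"hand":0},{"translation":[0.25,-10.2,-3.75],"dr":[0.176,-0.186,0.889],"hand":0},{"translation":[0.3,-12.2,-4.5],"dr":[0.211,-0.223,1.066],"hand":0},{"translation":[0.4,-16.3,-6],"dr":[0.282,-0.298,1.422],"hand":0},{"translation":[0.4,-16.3,-6],"dr":[0.282,-0.298,1.422],"hand":0}]' | grep -E "t:|force"; python3 to.py .518 .161 .35 2.872 .12 -.125;python3 log.py
```

```text
t: 22.45
eef_rot: [1.69, 1.941, -0.001]
wrist_force: [1.0, 0.2, -1.8]
gripper_force: 60.0
cm [20.1 13.6 -1.9] dr [ 0.504 -0.247  1.517] rows 8.6
[ 0.526 -0.151 -0.788  2.154  0.498  0.83  -0.426]
```

```bash
python3 -m pendant '[{"translation":[2.2,1.5,-0.2],"dr":[0.056,-0.027,0.169],"hand":0},{"translation":[4.5,3,-0.4],"dr":[0.112,-0.055,0.337],"hand":0},{"translation":[6.7,4.5,-0.6],"dr":[0.168,-0.082,0.506],"hand":0},{"translation":[8.9,6,-0.8],"dr":[0.224,-0.11,0.674],"hand":0},{"translation":[11.2,7.6,-1],"dr":[0.28,-0.137,0.843],"hand":0},{"translation":[13.4,9.1,-1.3],"dr":[0.336,-0.165,1.011],"hand":0},{"translation":[15.6,10.6,-1.5],"dr":[0.392,-0.192,1.18],"hand":0},{"translation":[20.1,13.6,-1.9],"dr":[0.504,-0.247,1.517],"hand":0}]' | grep -E "t:|force"; python3 -m pendant '[{"translation":[0,0,0],"dr":[0,0,0],"hand":0}]' | grep -E "t:|force"; python3 to.py .518 .161 .35 2.872 .12 -.125;python3 log.py; sed -i 's/^y,d,h,off,ox=.*/roll=float(sys.argv.pop(1)); y,d,h,off,ox=[float(a)\/1000 for a in (sys.argv[1:]+["0"])[:5]]/; s/"z",np.pi/"z",roll/' ins2.py; python3 ins2.py 0 -37 79 100 0;  python3 - <<'E'
from plan import *
E
python3 - <<'E'
import sys; sys.argv=["x","-.037",".079"]
from plan import *
print(fin((D[-1][0],0.)))
E
```

```text
t: 23.45
eef_rot: [2.783, 0.429, -0.11]
wrist_force: [1.1, -0.1, -1.3]
gripper_force: 60.0
t: 23.58
eef_rot: [2.785, 0.441, -0.112]
wrist_force: [-0.8, 0.6, -2.0]
gripper_force: 60.1
cm [-0.2  0.6  0. ] dr [ 0.069 -0.034  0.222] rows 1.3
[-0.021  0.503 -0.91   1.467  0.566  1.651 -2.219]
[ 0.5348 -0.0988  0.1837]
cm [-4.1 19.6 24.1] dr [-0.267  0.598 -1.087] rows 6.8
(np.float64(0.1619751413834356), [array([ 0.888,  0.406, -1.022,  2.298,  1.403,  0.37 , -1.331]), array([ 0.774,  0.655, -0.988,  2.283,  1.824,  0.547, -1.696]), array([ 0.867,  0.395, -0.989,  2.298,  1.398,  0.351, -1.327])])Traceback (most recent call last):
  File "<stdin>", line 1, in <module>
  File "plan.py", line 3, in <module>
    Y,DD=float(sys.argv[1]),float(sys.argv[2]); pre=np.array(list(map(float,sys.argv[3:6]))) if len(sys.argv)>5 else None
               ~~~~~~~~^^^
IndexError: list index out of range
```

```bash
python3 -m pendant '[{"translation":[-0.6,2.8,3.4],"dr":[-0.038,0.085,-0.155],"hand":0},{"translation":[-1.2,5.6,6.9],"dr":[-0.076,0.171,-0.31],"hand":0},{"translation":[-1.8,8.4,10.3],"dr":[-0.114,0.256,-0.466],"hand":0},{"translation":[-2.3,11.2,13.8],"dr":[-0.153,0.342,-0.621],"hand":0},{"translation":[-2.9,14,17.2],"dr":[-0.19,0.427,-0.776],"hand":0},{"translation":[-3.5,16.8,20.7],"dr":[-0.229,0.513,-0.932],"hand":0},{"translation":[-4.1,19.6,24.1],"dr":[-0.267,0.598,-1.087],"hand":0},{"translation":[-4.1,19.6,24.1],"dr":[-0.267,0.598,-1.087],"hand":0}]' | grep -E "t:|force|posi"; python3 log.py; python3 ins2.py 0 -37 79 75 -2; python3 ins2.py 0 -37 79 8 -2
```

```text
t: 24.58
position: [0.5297, -0.1077, 0.1831]
eef_rot: [1.968, 1.877, 0.496]
wrist_force: [0.2, 0.1, -1.7]
gripper_force: 60.1
[ 0.908  0.401 -1.016  2.304  1.397  0.359 -1.311]
[ 0.5472 -0.1013  0.1621]
cm [0.7 0.4 2.7] dr [-0.003  0.006 -0.003] rows 0.4
[ 0.5806 -0.1028  0.104 ]
cm [0.8 0.5 9.4] dr [-0.003  0.006 -0.003] rows 1.5
```

```bash
python3 -m pendant '[{"translation":[0.7,0.4,1],"dr":[0,0.006,0],"hand":0},{"translation":[0.7,0.4,1.5],"dr":[0,0.006,0],"hand":0},{"translation":[0.7,0.4,1.5],"dr":[0,0.006,0],"hand":0}]' | grep -E "t:|force|posi"; python3 ins2.py 0 -37 79 75 -2
```

```text
t: 24.95
position: [0.5448, -0.0945, 0.1754]
eef_rot: [1.96, 1.885, 0.511]
wrist_force: [0.7, 0.3, -1.7]
gripper_force: 60.1
[ 0.5472 -0.1013  0.1621]
cm [-0.7 -0.4  1.3] dr [ 0.002 -0.005  0.003] rows 0.2
```

```bash
python3 -m pendant '[{"translation":[-0.65,-0.35,1],"dr":[0,-0.005,0],"hand":0},{"translation":[-0.65,-0.35,1.3],"dr":[0,-0.005,0],"hand":0},{"translation":[-0.65,-0.35,1.3],"dr":[0,-0.005,0],"hand":0}]' | grep -E "t:|force|posi"; python3 ins2.py 0 -37 79 40 -2
```

```text
t: 25.32
position: [0.5484, -0.1014, 0.1627]
eef_rot: [1.96, 1.881, 0.506]
wrist_force: [0.3, 0.6, -2.3]
gripper_force: 60.1
[ 0.5647 -0.1021  0.1317]
cm [ 0.  -0.2  3.5] dr [ 0.003 -0.     0.002] rows 0.6
```

```bash
python3 -m pendant '[{"translation":[0,-0.15,1.5],"dr":[0,0,0],"hand":0},{"translation":[0,-0.15,2.7],"dr":[0,0,0],"hand":0},{"translation":[0,-0.15,3.7],"dr":[0,0,0],"hand":0},{"translation":[0,-0.15,4.5],"dr":[0,0,0],"hand":0},{"translation":[0,-0.15,5.2],"dr":[0,0,0],"hand":0},{"translation":[0,-0.15,5.2],"dr":[0,0,0],"hand":0}]' | grep -E "t:|force|posi|wid"; python3 ins2.py 0 -37 79 6 -2
```

```text
t: 26.08
position: [0.5733, -0.1026, 0.1163]
eef_rot: [1.961, 1.881, 0.506]
wrist_force: [1.1, 2.6, -8.3]
gripper_width: 0.025
gripper_force: 59.7
[ 0.5816 -0.1028  0.1023]
cm [0.  0.  1.6] dr [ 0.002 -0.001  0.001] rows 0.3
```

Going in well. On to the floor, then release and press.

```bash
python3 -m pendant '[{"translation":[0,0,0.6],"dr":[0,0,0],"hand":0},{"translation":[0,0,1.1],"dr":[0,0,0],"hand":0},{"translation":[0,0,1.1],"dr":[0,0,0],"hand":0}]' | grep -E "t:|force|posi|wid"; python3 -m pendant '[{"translation":[0,0,0.4],"dr":[0,0,0],"hand":0},{"translation":[0,0,0.4],"dr":[0,0,0],"hand":0}]' | grep -E "t:|force|posi|wid"; python3 ins2.py 0 -37 79 6 -2
```

```text
t: 26.45
position: [0.5787, -0.1027, 0.107]
eef_rot: [1.96, 1.882, 0.506]
wrist_force: [1.4, 3.6, -7.7]
gripper_width: 0.025
gripper_force: 59.9
t: 26.7
position: [0.5806, -0.1027, 0.1037]
eef_rot: [1.96, 1.882, 0.507]
wrist_force: [-1.3, 4.5, -5.7]
gripper_width: 0.0253
gripper_force: 60.2
[ 0.5816 -0.1028  0.1023]
cm [-0.   0.   0.2] dr [ 0.003 -0.001  0.002] rows 0.0
```

```bash
python3 -m pendant '[{"translation":[0,0,0.3],"dr":[0,0,0],"hand":0},{"translation":[0,0,0.3],"dr":[0,0,0],"hand":0}]' | grep -E "force|posi|wid"; python3 -m pendant '[{"translation":[0,0,0.3],"dr":[0,0,0],"hand":0},{"translation":[0,0,0.3],"dr":[0,0,0],"hand":0}]' | grep -E "t:|force|posi|wid"; python3 ins2.py 0 -37 79 0 -2
```

```text
position: [0.5813, -0.1023, 0.1026]
wrist_force: [-22.3, 4.7, 26.4]
gripper_width: 0.0249
gripper_force: 64.4
t: 27.2
position: [0.5821, -0.1021, 0.1015]
eef_rot: [1.953, 1.883, 0.506]
wrist_force: [-43.0, 1.7, 57.5]
gripper_width: 0.0248
gripper_force: 71.6
[ 0.5846 -0.1029  0.0971]
cm [-0.1 -0.   0.5] dr [0.006 0.001 0.007] rows 0.1
```

Middle also bottoms at nominal 6 mm, so that is the true floor and short is home too. Release, then a pressing check.

```bash
python3 -m pendant '[{"translation":[0,0,-0.5],"dr":[0,0,0],"hand":0},{"translation":[0,0,-0.5],"dr":[0,0,0],"hand":0.7},{"translation":[0,0,-0.5],"dr":[0,0,0],"hand":0.7},{"translation":[0,0,-0.5],"dr":[0,0,0],"hand":0.7},{"translation":[0,0,-3],"dr":[0,0,0],"hand":0.7},{"translation":[0,0,-5.5],"dr":[0,0,0],"hand":0},{"translation":[0,0,-5.5],"dr":[0,0,0],"hand":0},{"translation":[0,0,-5.5],"dr":[0,0,0],"hand":0}]' | grep -E "t:|force|posi|width"; python3 ins2.py 0 -37 102 6 0; date
```

```text
t: 28.2
position: [0.5566, -0.1026, 0.1461]
eef_rot: [1.96, 1.88, 0.506]
wrist_force: [-0.2, -0.1, -0.8]
gripper_width: 0.0054
gripper_force: 0.0
[ 0.5702 -0.1003  0.1222]
cm [ 0.3 -0.   2.7] dr [0.003 0.001 0.001] rows 0.4
Mon Nov 30 04:11:21 UTC 2026
```

```bash
python3 -m pendant '[{"translation":[0.2,0,1.5],"dr":[0,0,0],"hand":0},{"translation":[0.2,0,2.3],"dr":[0,0,0],"hand":0},{"translation":[0.2,0,2.8],"dr":[0,0,0],"hand":0},{"translation":[0.2,0,2.8],"dr":[0,0,0],"hand":0}]' | grep -E "t:|force|posi|width"; python3 ins2.py 0 -37 102 6 0
```

```text
t: 28.7
position: [0.5698, -0.0998, 0.1222]
eef_rot: [1.958, 1.883, 0.506]
wrist_force: [-10.3, 1.5, 15.4]
gripper_width: 0.0003
gripper_force: 9.5
[ 0.5702 -0.1003  0.1222]
cm [-0.  0.  0.] dr [ 0.003 -0.001  0.003] rows 0.0
```

```bash
python3 -m pendant '[{"translation":[0,0,0.2],"dr":[0,0,0],"hand":0},{"translation":[0,0,0.2],"dr":[0,0,0],"hand":0},{"translation":[0,0,-3],"dr":[0,0,0],"hand":0.5},{"translation":[0,0,-8],"dr":[0,0,0],"hand":1},{"translation":[0,0,-8],"dr":[0,0,0],"hand":1}]' | grep -E "t:|force|posi|width"; python3 log.py; python3 - <<'E'
from search import *; from to import relR
R=Ro.from_matrix(Rt(0)); q=D[-1][0]; A=np.array
print(evalseq(q,[(A([.4697,-.2265,.21]),R),(A([.4697,-.2265,.1]),R),(A([.4697,-.2265,.25]),R)])); relR((.4697,-.2265,.2),R)
for y,d in((-.111,.1),):
  m,Q=evalseq(q,[(A([.4697,-.2265,.21]),R),(A([.4697,-.2265,.1]),R),(A([.4697,-.2265,.25]),R)])
  for roll in (0,): 
    RH=Ro.from_matrix(Rt(30))*Ro.from_euler("z",roll)
    for M,RM in ((tcp(-.037,.1,.14,0),RH),(tcp(-.111,.1,.12,0),RH),(A([.52,-.1,.3]),R),(A([.55,-.2,.26]),RH)):
      print(evalseq(Q[-1],[(M,RM),(tcp(y,d,.09,0),RH),(tcp(y,d,.005,0),RH)]))
E
```

```text
t: 29.32
position: [0.5301, -0.0992, 0.1933]
eef_rot: [1.958, 1.878, 0.506]
wrist_force: [0.9, -0.3, 0.2]
gripper_width: 0.0545
gripper_force: 0.0
[ 0.877  0.363 -0.981  2.302  1.343  0.326 -1.272]
(np.float64(0.32257464360584964), [array([ 1.106,  0.582, -1.165,  1.845,  0.595,  1.121, -0.319]), array([ 1.014,  0.705, -1.04 ,  1.974,  0.774,  0.926, -0.474]), array([ 1.132,  0.542, -1.197,  1.786,  0.543,  1.195, -0.27 ])])
cm [-13.   -4.4  -3.3] dr [0.529 0.003 0.001] rows 2.8
(np.float64(0.0656687573211526), [array([ 1.042,  0.247, -1.093,  2.278,  0.84 ,  0.311, -0.775]), array([ 1.005,  0.375, -0.901,  2.249,  1.048,  0.236, -0.805]), array([ 0.812,  0.543, -0.741,  2.248,  1.814,  0.264, -1.551])])
(np.float64(0.059205674567152394), [array([ 1.173,  0.349, -1.083,  2.238,  0.872,  0.301, -0.631]), array([ 0.996,  0.372, -0.887,  2.249,  1.035,  0.229, -0.792]), array([ 0.809,  0.542, -0.736,  2.248,  1.818,  0.261, -1.555])])
(np.float64(0.0702127999574445), [array([ 0.876,  0.5  , -1.198,  1.685,  0.482,  1.294, -0.461]), array([ 1.012,  0.378, -0.91 ,  2.249,  1.057,  0.24 , -0.814]), array([ 0.815,  0.544, -0.745,  2.248,  1.811,  0.266, -1.548])])
(np.float64(0.05466382150497043), [array([ 1.268,  0.41 , -1.219,  2.076,  0.737,  0.476, -0.452]), array([ 0.989,  0.369, -0.877,  2.25 ,  1.025,  0.225, -0.782]), array([ 0.807,  0.541, -0.732,  2.248,  1.82 ,  0.259, -1.558])])
```

```bash
python3 -m pendant '[{"translation":[-4,-1.4,-2],"dr":[0.17,0,0],"hand":1},{"translation":[-8.5,-2.9,-3],"dr":[0.35,0,0],"hand":1},{"translation":[-13,-4.4,-3.3],"dr":[0.529,0,0],"hand":1},{"translation":[-13,-4.4,-3.3],"dr":[0.529,0,0],"hand":1},{"translation":[-13,-4.4,-3.3],"dr":[0.529,0,0],"hand":1},{"translation":[-13,-4.4,-3.3],"dr":[0.529,0,0],"hand":1}]' | grep -E "t:|force|posi"; python3 go.py .4697 -.2265 .1 0; python3 - <<'E'
from rig import *
import numpy as np,cv2
s=snapshot("wrist");k=s["img"].astype(int); g=(abs(k[:,:,0]-k[:,:,1])<14)&(abs(k[:,:,1]-k[:,:,2])<14)&(k.sum(2)>330)
n,l,st,c=cv2.connectedComponentsWithStats(g.astype(np.uint8)); f=210/np.tan(np.radians(s["vfov"])/2)
for i in range(1,n):
    if st[i,4]>150:
        u,v=c[i]; d=s["R"].T@np.array([(u-s["cx"])/f,(v-s["cy"])/f,1]); o=-s["R"].T@s["t"]; print(st[i],c[i].round(1),(o+d*(.124-o[2])/d[2]).round(4))
E
```

```text
t: 30.08
position: [0.471, -0.2273, 0.1964]
eef_rot: [-2.267, -2.172, 0.003]
wrist_force: [0.4, 0.9, -0.4]
gripper_force: 0.0
cm [ 0.07 -0.1   9.64] dr [-0.003 -0.     0.   ]
[ 414    0   51   38 1508] [438.2  15.4] [ 0.5689 -0.1064  0.124 ]
[496  40  42  30 816] [516.   56.9] [ 0.6181 -0.131   0.124 ]
[242  46  65  38 333] [275.3  63.3] [ 0.4719 -0.1281  0.124 ]
[489 105  37  12 360] [507.  109.7] [ 0.6172 -0.1617  0.124 ]
[115 187  36  35 994] [132.4 204.1] [ 0.3695 -0.2131  0.124 ]
[260 199  36  35 970] [277.9 215.6] [ 0.4691 -0.2257  0.124 ]
[444 254  48  49 699] [464.5 273.3] [ 0.6032 -0.2756  0.124 ]
[467 276  79  49 467] [511.8 293.5] [ 0.6401 -0.2938  0.124 ]
[128 303  17  13 155] [137.5 308.1] [ 0.3597 -0.2944  0.124 ]
[416 303  17  13 152] [422.1 308.1] [ 0.5745 -0.3035  0.124 ]
[216 309  33  29 753] [231.7 323.3] [ 0.4297 -0.3107  0.124 ]
```

```bash
python3 -m pendant '[{"translation":[0.1,-0.1,5],"dr":[0,0,0],"hand":1},{"translation":[0.1,-0.1,9.6],"dr":[0,0,0],"hand":1},{"translation":[0.1,-0.1,9.6],"dr":[0,0,0],"hand":1},{"translation":[0.1,-0.1,9.6],"dr":[0,0,0],"hand":0},{"translation":[0.1,-0.1,9.6],"dr":[0,0,0],"hand":0},{"translation":[0.1,-0.1,9.6],"dr":[0,0,0],"hand":0},{"translation":[0.1,-0.1,9.6],"dr":[0,0,0],"hand":0},{"translation":[0.1,-0.1,9.6],"dr":[0,0,0],"hand":0}]' | grep -E "t:|force|posi|wid"; python3 -m pendant '[{"translation":[0,0,-5],"dr":[0,0,0],"hand":0},{"translation":[0,0,-11],"dr":[0,0,0],"hand":0},{"translation":[0,0,-15],"dr":[0,0,0],"hand":0},{"translation":[0,0,-15],"dr":[0,0,0],"hand":0}]' | grep -E "t:|force|posi|wid"; python3 log.py; python3 - <<'E'
from search import *; from to import relR
q=D[-1][0]; RH=Ro.from_matrix(Rt(30)); A=np.array; U=A([.5,-.19,.26])
for M,RM in ((tcp(-.111,.1,.12,0),RH),(A([.52,-.1,.3]),Ro.from_matrix(Rt(0)))): print(evalseq(q,[(M,RM),(tcp(-.111,.1,.09,0),RH),(tcp(-.111,.1,.005,0),RH)]))
relR((.52,-.1,.3),Ro.from_matrix(Rt(0))); relR(tcp(-.111,.1,.12,0),RH)
E
```

```text
t: 31.12
position: [0.4698, -0.2259, 0.103]
eef_rot: [2.267, 2.174, -0.003]
wrist_force: [-1.0, -0.1, 9.8]
gripper_width: 0.0229
gripper_force: 58.4
t: 31.62
position: [0.4708, -0.2256, 0.2548]
eef_rot: [2.265, 2.171, -0.001]
wrist_force: [0.0, -0.7, -2.1]
gripper_width: 0.0232
gripper_force: 59.9
[ 1.101  0.505 -1.129  1.782  0.498  1.173 -0.223]
(np.float64(0.01946520853063291), [array([ 1.123,  0.326, -1.006,  2.239,  0.783,  0.268, -0.541]), array([ 0.932,  0.351, -0.794,  2.251,  0.93 ,  0.189, -0.689]), array([ 0.783,  0.532, -0.697,  2.249,  1.849,  0.239, -1.589])])
(np.float64(0.03319876139538899), [array([ 0.847,  0.474, -1.133,  1.686,  0.447,  1.272, -0.423]), array([ 0.956,  0.358, -0.828,  2.25 ,  0.972,  0.203, -0.729]), array([ 0.793,  0.536, -0.711,  2.248,  1.836,  0.247, -1.575])])
cm [12.7  4.4 -4.5] dr [0.003 0.003 0.001] rows 2.3
cm [5.6 3.8 3.6] dr [-0.521  0.003  0.002] rows 2.8
```

```bash
python3 - <<'E'
from search import *; from to import relR
q=D[-1][0]; A=np.array; M=A([.52,-.1,.3])
for roll in(-.6,-.3,.3,.6):
  RH=Ro.from_matrix(Rt(30))*Ro.from_euler("z",roll)
  for RM in (Ro.from_matrix(Rt(0)),Ro.from_matrix(Rt(0))*Ro.from_euler("z",roll)):
    m,Q=evalseq(q,[(M,RM),(tcp(-.111,.101,.09,0),RH),(tcp(-.111,.101,.005,0),RH)]); print(roll,round(m,3),Q[-1])
E
```

```text
-0.6 0.141 [ 0.904  0.583 -0.887  2.245  1.729  0.352 -0.855]
-0.6 0.153 [ 0.919  0.592 -0.913  2.245  1.718  0.37  -0.843]
-0.3 0.082 [ 0.818  0.543 -0.749  2.248  1.803  0.267 -1.239]
-0.3 0.083 [ 0.819  0.543 -0.75   2.248  1.802  0.267 -1.239]
0.3 0.002 [ 0.757  0.521 -0.655  2.25   1.881  0.215 -1.924]
0.3 0.005 [ 0.761  0.522 -0.661  2.25   1.875  0.218 -1.918]
0.6 -0.227 [ 0.704  0.506 -0.578  2.252  1.976  0.175 -2.324]
0.6 -0.169 [ 0.72   0.51  -0.601  2.251  1.943  0.187 -2.29 ]
```

```bash
python3 -m pendant '[{"translation":[3.2,1.1,-1.1],"dr":[0,0,-0.15],"hand":0},{"translation":[6.4,2.2,-2.2],"dr":[0,0,-0.3],"hand":0},{"translation":[9.6,3.3,-3.4],"dr":[0,0,-0.45],"hand":0},{"translation":[12.7,4.4,-4.5],"dr":[0,0,-0.6],"hand":0},{"translation":[12.7,4.4,-4.5],"dr":[0,0,-0.6],"hand":0}]' | grep -E "t:|force|posi"; python3 ins2.py -0.6 -111 101 95 1.5; python3 log.py; date
```

```text
t: 32.25
position: [0.5192, -0.0977, 0.2965]
eef_rot: [-1.515, -2.75, 0.001]
wrist_force: [-0.1, -0.0, -1.6]
gripper_force: 59.8
[ 0.5232 -0.1708  0.1984]
cm [-6.4 -3.6  9.8] dr [-0.432 -0.298  0.007] rows 2.8
[ 0.91   0.545 -1.296  1.693  0.539  1.326  0.077]
Mon Nov 30 04:12:52 UTC 2026
```

```bash
python3 -m pendant '[{"translation":[-2.4,-1.3,2],"dr":[-0.13,-0.09,0],"hand":0},{"translation":[-4.8,-2.6,4],"dr":[-0.26,-0.18,0],"hand":0},{"translation":[-6.4,-3.6,7],"dr":[-0.39,-0.27,0.005],"hand":0},{"translation":[-6.4,-3.6,9.8],"dr":[-0.432,-0.298,0.007],"hand":0},{"translation":[-6.4,-3.6,9.8],"dr":[-0.432,-0.298,0.007],"hand":0},{"translation":[-6.4,-3.6,9.8],"dr":[-0.432,-0.298,0.007],"hand":0}]' | grep -E "t:|force|posi"; python3 ins2.py -0.6 -111 101 75 1.5; python3 log.py
```

```text
t: 33.0
position: [0.5229, -0.1734, 0.1996]
eef_rot: [1.295, 2.318, 0.314]
wrist_force: [0.8, -0.1, -1.1]
gripper_force: 59.8
[ 0.5332 -0.1713  0.1811]
cm [0.2 0.1 2.1] dr [-0.003  0.003 -0.004] rows 0.3
[ 1.125  0.409 -1.073  2.245  1.118  0.322 -0.278]
```

```bash
python3 -m pendant '[{"translation":[0.1,0,1.5],"dr":[0,0,0],"hand":0},{"translation":[0.1,0,2.1],"dr":[0,0,0],"hand":0},{"translation":[0.1,0,2.1],"dr":[0,0,0],"hand":0}]' | grep -E "t:|force|posi"; python3 ins2.py -0.6 -111 101 20 1.5
```

```text
t: 33.38
position: [0.5338, -0.1726, 0.1812]
eef_rot: [1.294, 2.318, 0.316]
wrist_force: [1.3, 0.3, -1.0]
gripper_force: 59.8
[ 0.5606 -0.1725  0.1335]
cm [0.2 0.  5.5] dr [-0.001  0.003 -0.004] rows 0.9
```

```bash
python3 -m pendant '[{"translation":[0.1,-0.1,1.5],"dr":[0,0,0],"hand":0},{"translation":[0.1,-0.1,2.7],"dr":[0,0,0],"hand":0},{"translation":[0.1,-0.1,3.7],"dr":[0,0,0],"hand":0},{"translation":[0.1,-0.1,4.5],"dr":[0,0,0],"hand":0},{"translation":[0.1,-0.1,5.2],"dr":[0,0,0],"hand":0},{"translation":[0.1,-0.1,5.2],"dr":[0,0,0],"hand":0}]' | grep -E "t:|force|posi|wid"; python3 ins2.py -0.6 -111 101 6 1.5
```

```text
t: 34.12
position: [0.5585, -0.1742, 0.1354]
eef_rot: [1.295, 2.316, 0.317]
wrist_force: [6.0, 1.0, -7.9]
gripper_width: 0.0228
gripper_force: 59.2
[ 0.5676 -0.1728  0.1213]
cm [0.1 0.2 1.7] dr [-0.001  0.003 -0.005] rows 0.3
```

```bash
python3 -m pendant '[{"translation":[0,0.05,0.6],"dr":[0,0,0],"hand":0},{"translation":[0,0.05,1.2],"dr":[0,0,0],"hand":0},{"translation":[0,0.05,1.2],"dr":[0,0,0],"hand":0}]' | grep -E "t:|force|posi|wid"; python3 -m pendant '[{"translation":[0,0,0.4],"dr":[0,0,0],"hand":0},{"translation":[0,0,0.6],"dr":[0,0,0],"hand":0},{"translation":[0,0,0.6],"dr":[0,0,0],"hand":0}]' | grep -E "t:|force|posi|wid"; python3 ins2.py -0.6 -111 101 6 1.5
```

```text
t: 34.5
position: [0.5644, -0.1746, 0.1251]
eef_rot: [1.295, 2.316, 0.316]
wrist_force: [7.5, 1.2, -3.6]
gripper_width: 0.0227
gripper_force: 59.5
t: 34.88
position: [0.5665, -0.1751, 0.1229]
eef_rot: [1.291, 2.314, 0.311]
wrist_force: [-33.7, -0.7, 59.9]
gripper_width: 0.0231
gripper_force: 67.7
[ 0.5676 -0.1728  0.1213]
cm [0.2 0.1 0.2] dr [-0.001  0.009 -0.002] rows 0.0
```

Bottomed at about 8 mm nominal with 68 N on it. Release, then press from the top.

```bash
python3 -m pendant '[{"translation":[0,0,-0.5],"dr":[0,0,0],"hand":0},{"translation":[0,0,-0.5],"dr":[0,0,0],"hand":0.7},{"translation":[0,0,-0.5],"dr":[0,0,0],"hand":0.7},{"translation":[0,0,-0.5],"dr":[0,0,0],"hand":0.7},{"translation":[0,0,-3],"dr":[0,0,0],"hand":0.7},{"translation":[0,0,-5],"dr":[0,0,0],"hand":0},{"translation":[0,0,-5],"dr":[0,0,0],"hand":0},{"translation":[0,0,-5],"dr":[0,0,0],"hand":0}]' | grep -E "t:|force|posi|width"; python3 ins2.py -0.6 -111 124 6 0; python3 log.py
```

```text
t: 35.88
position: [0.5411, -0.1737, 0.1619]
eef_rot: [1.296, 2.318, 0.314]
wrist_force: [-0.1, -0.5, 0.2]
gripper_width: 0.0054
gripper_force: 0.0
[ 0.5561 -0.1738  0.1413]
cm [-0.1  0.3  2.5] dr [-0.003  0.003 -0.005] rows 0.4
[ 0.929  0.448 -0.849  2.261  1.434  0.249 -0.59 ]
```

```bash
python3 -m pendant '[{"translation":[-0.1,0.2,1.3],"dr":[0,0,0],"hand":0},{"translation":[-0.1,0.2,2.1],"dr":[0,0,0],"hand":0},{"translation":[-0.1,0.2,2.6],"dr":[0,0,0],"hand":0},{"translation":[-0.1,0.2,2.6],"dr":[0,0,0],"hand":0}]' | grep -E "t:|force|posi|width"; python3 ins2.py -0.6 -111 124 6 0;  python3 -m pendant '[{"translation":[0,0,0.2],"dr":[0,0,0],"hand":0},{"translation":[0,0,0.2],"dr":[0,0,0],"hand":0}]' | grep -E "t:|force|posi|width"; python3 ins2.py -0.6 -111 124 6 0
```

```text
t: 36.38
position: [0.5566, -0.1743, 0.1418]
eef_rot: [1.294, 2.316, 0.313]
wrist_force: [-14.7, -1.0, 25.5]
gripper_width: 0.0
gripper_force: 14.9
[ 0.5561 -0.1738  0.1413]
cm [ 0.1 -0.   0. ] dr [-0.002  0.005 -0.004] rows 0.0
t: 36.62
position: [0.5573, -0.1746, 0.1419]
eef_rot: [1.292, 2.314, 0.311]
wrist_force: [-36.3, -0.7, 61.5]
gripper_width: -0.0003
gripper_force: 35.8
[ 0.5561 -0.1738  0.1413]
cm [ 0.1 -0.1 -0. ] dr [-0.002  0.008 -0.002] rows 0.0
```

All three bottles stop rigidly at the same nominal 6 mm. Retreating, then a numeric difference check for disturbances.

```bash
python3 -m pendant '[{"translation":[0,0,-3],"dr":[0,0,0],"hand":0},{"translation":[0,0,-8],"dr":[0,0,0],"hand":0.5},{"translation":[0,0,-12],"dr":[0,0,0],"hand":1},{"translation":[0,0,-12],"dr":[0,0,0],"hand":1},{"translation":[0,0,-12],"dr":[0,0,0],"hand":1},{"translation":[0,0,-12],"dr":[0,0,0],"hand":1}]' | grep -E "t:|force|posi|width"; python3 - <<'E'
from rig import *
import cv2,numpy as np
for n in("top","scene"):
    a=cv2.imread(f"pics/{n}0.png").astype(int); b=snapshot(n)["img"][:,:,::-1].astype(int)
    m=(abs(a-b).max(2)>45).astype(np.uint8); k,l,s,c=cv2.connectedComponentsWithStats(m)
    print(n,[list(map(int,r)) for r in s[1:] if r[4]>12])
E
```

```text
t: 37.38
position: [0.497, -0.1716, 0.2424]
eef_rot: [1.298, 2.318, 0.315]
wrist_force: [0.2, -0.1, 0.0]
gripper_width: 0.0851
gripper_force: 0.0
top [[259, 169, 9, 2, 14], [256, 187, 13, 8, 40], [310, 186, 16, 15, 68], [336, 188, 133, 232, 12367], [284, 236, 15, 17, 200], [169, 244, 19, 17, 248], [0, 286, 36, 36, 656], [0, 320, 247, 100, 7892], [35, 367, 14, 8, 16], [261, 397, 8, 7, 25], [283, 399, 32, 21, 278], [270, 405, 9, 4, 17], [249, 409, 6, 6, 19], [257, 409, 25, 11, 168]]
scene [[294, 0, 45, 28, 485], [321, 0, 6, 5, 16], [456, 0, 18, 61, 248], [476, 0, 11, 18, 119], [489, 0, 21, 16, 250], [481, 19, 70, 94, 2704], [387, 26, 7, 4, 14], [256, 44, 48, 81, 1206], [473, 46, 6, 19, 72], [308, 52, 7, 9, 29], [302, 65, 6, 7, 24], [393, 89, 39, 22, 180], [429, 88, 8, 14, 48], [397, 95, 9, 18, 73], [381, 101, 5, 38, 65], [546, 108, 4, 6, 14], [536, 116, 17, 21, 208], [268, 119, 7, 5, 19], [419, 124, 9, 7, 35], [403, 128, 15, 7, 88], [501, 135, 33, 8, 185], [425, 137, 5, 6, 19], [242, 146, 26, 40, 439], [234, 154, 16, 21, 201], [526, 160, 6, 4, 16], [467, 168, 52, 85, 2015], [285, 181, 12, 25, 242], [264, 197, 11, 13, 86], [247, 203, 6, 10, 13], [341, 224, 15, 33, 359]]
```

Apart from the robot, the changes are only the bottles' old spots and the filled pockets. The spool, awl and pot show no change.

```bash
python3 -c "
from rig import *
print(sign_off())"
```

```text
the job is handed in; nothing more can be done
None
```

I put the short, middle and tall bottles into pockets 1, 3 and 4 in that order and pressed each one until it stopped hard. The pot and the other objects I could check in the pictures had not moved, the gripper is clear of everything, and I handed the job in at about 37 s; wrist force peaked at about 92 N while pressing the short bottle.

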